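Pack the pickling weights and wind them into the dryer

TASK

With the dryer's tray still wound out, set the two loose ceramic weights down (do not drop them) in the two gaps of the blue tin, so that all seven lie flat, one in the middle and six round it. Then wind the tray fully home under the hood by turning the crank clockwise by its red knobs, letting go and taking the other knob where the vent pipe is in the way; do not push the tray or the tin in by hand. Leave the other things on the worktop where they are, and let go of everything at the end.

Things in the scene. Friction and masses are not known exactly. Their poses are not given: they have to be found in the camera images.
- crank_axis (a point): point on the vertical axis of the dryer's crank, at half height of its red knobs (82 mm above the worktop). Axes are the dryer's: +x is the way the tray travels into the hood, +y leads from the crank towards the tray, z up. The white gear case below the crank is 50 mm high; the crank's arm lies 54 to 62 mm high
- knob_a_mid (a point): middle of one of the crank's two red upright knobs: 22 mm across, 40 mm tall (62 to 102 mm above the worktop), freely spinning on its pin, 55 mm from the crank's axis. Turning the crank CLOCKWISE seen from above drives the tray into the hood, 90 mm a turn, so two full turns for the whole travel; it takes about 8 N at a knob and stays where it is left. The crank's starting angle varies
- knob_b_mid (a point): middle of the crank's other red knob, the same, half a turn from the first
- vent_top (a point): top of the dryer's fixed steel vent pipe, 36 mm across, from the gear case up to 204 mm above the worktop, 90 mm from the crank's axis on the hood's side (dryer's +x). The knobs pass under 10 mm clear of it, so a hand that holds a knob cannot go by: let go and take the other knob
- tray (a joint): travel of the aluminium tray into the hood, m: 0 wound fully out (start), 0.18 fully in (stop). It is geared to the crank and holds against a push of some 25 N
- tray_mid (a point): middle of the 180 x 176 mm tray's top face (16 mm above the worktop), where the tin stands between four low lips (8 mm above the tray's face). The hood's open front lies 95 mm further in dryer +x when the tray is out; the hood is 196 mm wide, 188 mm deep and 85 mm high, with a clear roof
- tin: blue round open tin standing loose on the tray, 162 mm across outside, 156 mm inside, 26 mm high, floor 4 mm thick; origin at the centre of its underside, z up. It just takes seven weights in one flat layer: one in the middle, six around it (ring centres about 51 mm from the tin's centre)
- packed1_mid (a point): white ceramic pickling weight: a disc 48 mm across and 12 mm thick with an upright round knob in its middle, 16 mm across and 26 mm tall (38 mm tall in all, about 60 g). The point lies on its axis, 19 mm above its underside (7 mm above the disc's top); starts in the middle of the tin
- packed2_mid (a point): white ceramic pickling weight: a disc 48 mm across and 12 mm thick with an upright round knob in its middle, 16 mm across and 26 mm tall (38 mm tall in all, about 60 g). The point lies on its axis, 19 mm above its underside (7 mm above the disc's top); starts in the tin
- packed3_mid (a point): white ceramic pickling weight: a disc 48 mm across and 12 mm thick with an upright round knob in its middle, 16 mm across and 26 mm tall (38 mm tall in all, about 60 g). The point lies on its axis, 19 mm above its underside (7 mm above the disc's top); starts in the tin
- packed4_mid (a point): white ceramic pickling weight: a disc 48 mm across and 12 mm thick with an upright round knob in its middle, 16 mm across and 26 mm tall (38 mm tall in all, about 60 g). The point lies on its axis, 19 mm above its underside (7 mm above the disc's top); starts in the tin
- packed5_mid (a point): white ceramic pickling weight: a disc 48 mm across and 12 mm thick with an upright round knob in its middle, 16 mm across and 26 mm tall (38 mm tall in all, about 60 g). The point lies on its axis, 19 mm above its underside (7 mm above the disc's top); starts in the tin
- loose1_mid (a point): white ceramic pickling weight: a disc 48 mm across and 12 mm thick with an upright round knob in its middle, 16 mm across and 26 mm tall (38 mm tall in all, about 60 g). The point lies on its axis, 19 mm above its underside (7 mm above the disc's top); starts on the worktop to the left or right of the dryer, among the jars and cups, clear of everything by 20 mm or more
- loose2_mid (a point): white ceramic pickling weight: a disc 48 mm across and 12 mm thick with an upright round knob in its middle, 16 mm across and 26 mm tall (38 mm tall in all, about 60 g). The point lies on its axis, 19 mm above its underside (7 mm above the disc's top); starts on the worktop to the left or right of the dryer, among the jars and cups, clear of everything by 20 mm or more
- spice_jar: bystander, loose, leave where it is: amber spice jar with a green cap, 48 mm across, 80 mm tall; origin under its centre
- cup: bystander, loose, leave where it is: blue ceramic cup, 60 mm across, 65 mm tall; origin under its centre
- tape: bystander, loose, leave where it is: orange tape measure, 60 x 62 x 34 mm; origin under its centre
- sweet_jar: bystander, loose, leave where it is: glass jar with a red lid, 100 mm across, 150 mm tall; origin under its centre
- soap: bystander, loose, leave where it is: dish-soap bottle, 72 mm across, 230 mm tall; origin under its centre
- bowl: bystander, loose, leave where it is: yellow bowl, 140 mm across, 60 mm tall; origin under its centre
Things that resemble listed ones, but are neither listed nor needed, are in the scene too. Leave any purple look-alike of the part that bears packed2_mid alone. Leave any brown look-alike of the part that bears loose1_mid alone.

How it is judged:
By the outcome, as a careful person would: the job done as asked, in the order asked, and still so for the second after the job is handed in, with the robot touching nothing.
It also fails if it takes over 72 s, if anything falls off the work surface, if the arm or the gripper's body presses on something with over 40 N, if the wrist force passes 120 N, or if a joint passes its speed limit or range.

ROBOT

A 7-joint arm with a two-finger parallel gripper is mounted at the origin on the work surface. World frame = base frame: x ahead of the robot, y to its left, z up, the work surface at z = 0. Lengths are in m, angles in rad, forces in N, time in s.
With the tool pointing down it reaches from about 0.425 to 0.925 m from the base axis. Payload 6.8 kg.
Tool frame: the origin (TCP) lies on the centre line of the jaws, within the pads' length; the fingertips stand 14 mm ahead of it and the grasp point (between the pads) lies 5 mm behind it; y points along the fingers, x is the direction in which the jaws open and shut, and the axes are right-handed (so a half turn about y gives the same grasp; the last joint's range is limited). The gripper opens to 85 mm and grips with 20 to 120 N. Pads are 22 mm wide; open, the fingers measure 114 mm over their backs; the gripper's body (76 mm by 85 mm) begins 54 mm behind the grasp point. The pads swing forward as they close: fully open they stand 13 mm farther back than shut.
Start: joints at [1.216, 0.477, 0.022, 1.555, -0.011, 1.109, -0.083], TCP at [0.165, -0.655, 0.245] pointing down, gripper open.
Joint ranges: [-2.96, 2.96], [-0.34, 2.1], [-1.41, 1.46], [0.24, 2.44], [-1.37, 4.51], [0.17, 1.92], [-2.96, 2.96]. Speed limits (rad/s): [2.39, 2.39, 3.14, 3.14, 3.14, 3.14, 3.14].

INTERFACE

Orientations are given as a rotation vector (axis times angle).
In Python, from bench import get_obs, vision, ticket gives the robot as it stands. The module is installed in compiled form; this text tells all that it offers.
- The arm moves only by the tool jog_arm, never from a script. Its argument "motion" is a list of rows, each an object of numbers: "gripper": the finger opening in mm, from 0 to 85.4; "tx", "ty", "tz": the shift along the tool's x, y, z in mm; "ax", "ay", "az": the turn, a rotation vector about the tool's x, y, z in rad. In form: [{"gripper": .., "tx": .., "ty": .., "tz": .., "ax": .., "ay": .., "az": ..}, ...]. A call has 1 to 12 rows; each row shifts and turns the commanded pose from where the row before left it, along the tool's axes as they then stand; what a row does not reach is not made up. A row lasts 1/10 s, in which the tool goes at most 50 mm and 8.59 degrees, less where a joint would pass 70% of its speed; a pose out of reach is approached as far as the arm can. A call is refused whole if a number of a shift passes 50 or a number of a turn 0.15, either way. A call with a gripper value outside its range is refused whole. The fingers move at their own pace and stop on an object; "newtons" is the grip in N (left out, the last holds). Time passes only in rows, so rows that do not move let the fingers close. It gives the time, the measured TCP pose, the force and the opening at its end, in the units of the state.
- get_obs(): the state, without advancing time (a new reading comes with each control period).
- vision.grab_frame(name): name is "scene" or "top"; returns the picture (384x512x3 uint8, red, green, blue); there is no depth.
- vision.get_calibration(name): a dict with "camera_matrix" (3x3 intrinsics, pixels), "world_from_camera" (4x4, takes a point from camera to world coordinates). Camera axes: x right, y down, z forward; pixel columns grow to the right and rows downward; lengths in m; the calibration is good to about 2 mm. A picture is of the moment at which its call begins. get_calibration takes no time and is no camera call.
- ticket.hand_in(): hands the job in, once; it reports no verdict.
The state is a dict: "clock": time; "joints": joint angles; "qvel": joint speeds; "tau": joint torques, N m; "tcp_pos": TCP position; "orientation": TCP orientation; "contact_force": force on the tool from outside, world axes, zero at the start; "moment": the same for the moment, N m; "grip_width": finger opening in m.
Only numpy, scipy, OpenCV 4.12 (cv2) and the standard library are available. Lean on these libraries where they do the work, as an engineer would, in place of code of your own. Each camera call takes 0.05 s, during which the arm holds its last target.

## Working session

There is one attempt and no reset: what is moved stays moved. The work goes in short steps, Python scripts to look and compute and a tool call to move; the robot and the scene stay as the last step left them, time stands still between calls to the robot, and variables do not carry over. Pictures are saved under pics/ and viewed, and the job is handed in when it is done.

Besides the shell and the picture viewer there is one more tool, called after "Call:" by a JSON object that holds its "op" and its "data". jog_arm: Moves the arm, as the interface text tells. Its arguments: {"type":"object","properties":{"motion":{"type":"array"},"newtons":{"type":"number"}},"required":["motion"]}

```bash
mkdir -p pics
cat > h.py <<'E'
import numpy as np, cv2
from bench import get_obs, vision, ticket
def snap(n,f):
    im=vision.grab_frame(n); cv2.imwrite('pics/'+f,im[:,:,::-1]); return im
def crop(f,o,x0,y0,x1,y1,s):
    im=cv2.imread('pics/'+f)[y0:y1,x0:x1]; cv2.imwrite('pics/'+o,cv2.resize(im,None,fx=s,fy=s,interpolation=cv2.INTER_CUBIC))
def pix2w(n,u,v,z):
    c=vision.get_calibration(n);K=np.array(c['camera_matrix']);T=np.array(c['world_from_camera'])
    d=T[:3,:3]@np.linalg.solve(K,[u,v,1.]);o=T[:3,3];return o+d*(z-o[2])/d[2]
def w2pix(n,p):
    c=vision.get_calibration(n);K=np.array(c['camera_matrix']);T=np.array(c['world_from_camera'])
    q=K@(T[:3,:3].T@(np.array(p)-T[:3,3]));return q[:2]/q[2]
E
python3 - <<'E'
from h import *
snap('scene','s0.png');snap('top','t0.png')
for n in('scene','top'):
    c=vision.get_calibration(n);print(np.round(c['camera_matrix'],1),np.round(c['world_from_camera'],3))
print(get_obs())
E
```

```text
[[386.3   0.  254.1]
 [  0.  386.3 183.8]
 [  0.    0.    1. ]] [[-0.276  0.641 -0.716  1.374]
 [ 0.961  0.181 -0.209  0.238]
 [-0.004 -0.746 -0.666  0.945]
 [ 0.     0.     0.     1.   ]]
[[389.7   0.  259.2]
 [  0.  389.7 193.9]
 [  0.    0.    1. ]] [[ 2.000e-03 -9.880e-01  1.570e-01  3.380e-01]
 [-1.000e+00 -2.000e-03 -1.000e-03 -6.000e-03]
 [ 2.000e-03 -1.570e-01 -9.880e-01  1.341e+00]
 [ 0.000e+00  0.000e+00  0.000e+00  1.000e+00]]
{'clock': 0.1, 'joints': array([ 1.21589018,  0.4777147 ,  0.02232792,  1.55634091, -0.01148225,
        1.10927326, -0.08310182]), 'qvel': array([-0.00096931, -0.0010152 ,  0.00025044, -0.00099711,  0.00022297,
       -0.00132554,  0.00021849]), 'tau': array([ 4.47764236e-03, -5.97748768e+01,  1.61339689e+00, -2.81956100e+01,
        1.27765918e-02,  4.91582294e-03, -1.45261561e-05]), 'tcp_pos': array([ 0.16478241, -0.65406433,  0.24442939]), 'orientation': array([-1.31499373,  1.02643707, -1.02419897]), 'contact_force': array([ 0.55974627, -0.96298486,  0.04699021]), 'moment': array([ 0.03507049, -0.01140649,  0.00603425]), 'grip_width': 0.0851799056101406}
```

Run:
```python
from h import *
from scipy.spatial.transform import Rotation as R
print(R.from_rotvec(get_obs()['orientation']).as_matrix().round(3))
for f in('s0','t0'): crop(f+'.png',f+'b.png',0,0,512,384,1.56)
```

```text
[[ 0.244 -0.001  0.97 ]
 [-0.97   0.002  0.244]
 [-0.002 -1.    -0.   ]]
```

View pics/s0b.png

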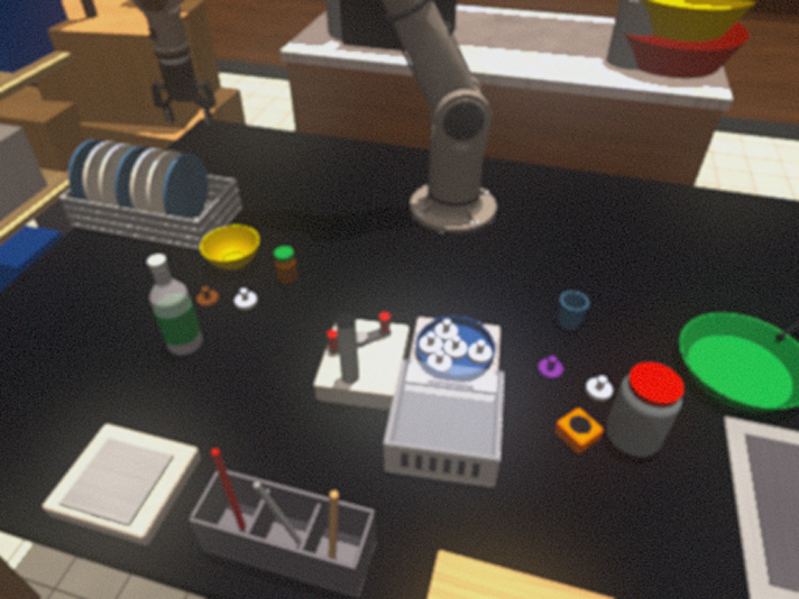

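View pics/t0b.png

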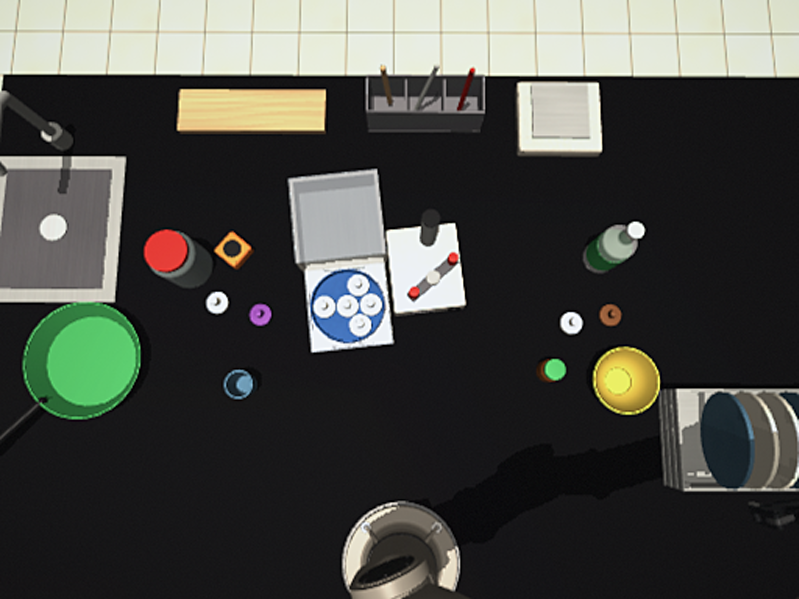

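Run:
```python
from h import *
crop('t0.png','c1.png',180,100,310,232,6)
crop('t0.png','c2.png',90,140,190,265,6) 
crop('t0.png','c3.png',335,140,435,265,6)
```

```text
(no output)
```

View pics/c1.png

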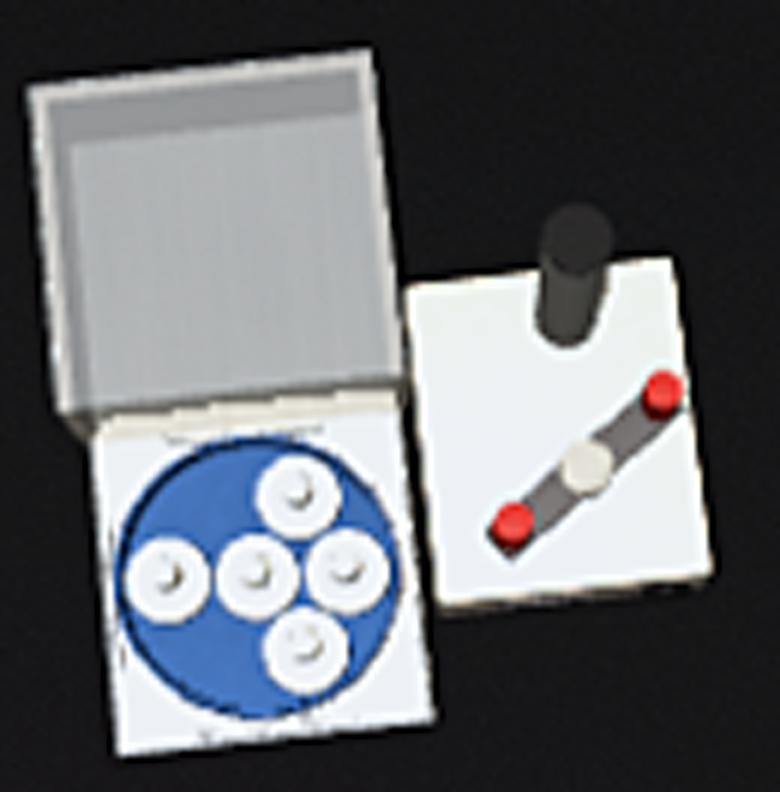

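View pics/c2.png

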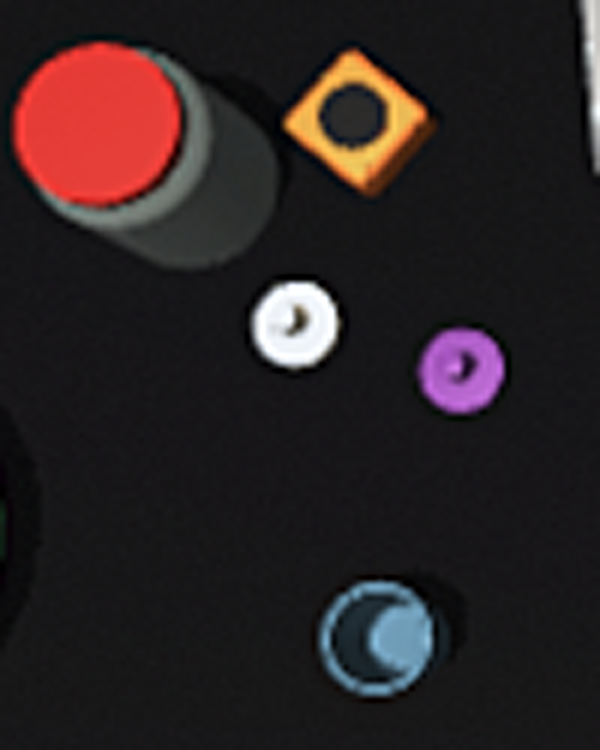

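View pics/c3.png

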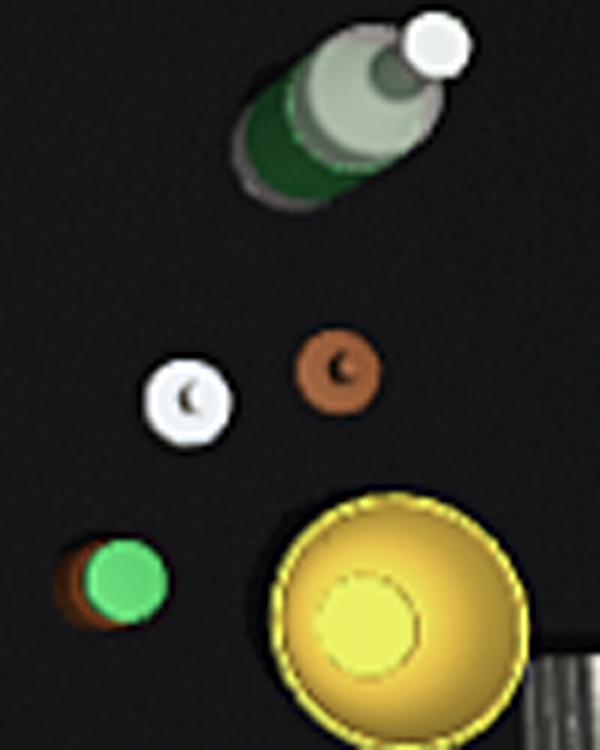

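```bash
cat > fit.py <<'E'
from h import *
from scipy.optimize import minimize
a=np.linspace(0,2*np.pi,72,endpoint=False)
def score(im,n,c,z,r):
    s=0
    for rr,w in((r-.0015,1),(r-.004,1),(r+.002,-1),(r+.0045,-1)):
        p=np.stack([c[0]+rr*np.cos(a),c[1]+rr*np.sin(a),0*a+z],1)
        K,T=cal[n]; q=(p-T[:3,3])@T[:3,:3]@K.T; q=q[:,:2]/q[:,2:]
        s+=w*np.mean(cv2.remap(im,q[:,0].astype('f4')[None],q[:,1].astype('f4')[None],cv2.INTER_LINEAR))
    return s
cal={n:(np.array(vision.get_calibration(n)['camera_matrix']),np.array(vision.get_calibration(n)['world_from_camera'])) for n in('scene','top')}
def fit(ch,n,uv,z,r,sign=1):
    c=pix2w(n,*uv,z)[:2]
    f=lambda c:-sign*score(ch,n,c,z,r)
    m=minimize(f,c,method='Nelder-Mead',options=dict(initial_simplex=[c,c+[.004,0],c+[0,.004]],xatol=1e-5))
    return m.x,-m.fun
E
python3 - <<'E'
from fit import *
im=cv2.imread('pics/t0.png').astype('f4')
R_=im[:,:,2]; 
B=im[:,:,0]
D={}
for nm,uv in dict(up=(299,497),left=(168,580),mid=(258,577),right=(348,572),low=(307,652)).items():
    D[nm]=fit(R_,'top',(180+uv[0]/6,100+uv[1]/6),.032,.024); print(nm,D[nm])
print('looseL',fit(R_,'top',(90+295/6,140+324/6),.012,.024))
print('looseR',fit(R_,'top',(335+188/6,140+403/6),.012,.024))
print('tin',fit(R_,'top',(180+261/6,100+577/6),.042,.081,-1), fit(R_,'top',(180+261/6,100+577/6),.02,.078,-1))
G=im[:,:,2]-im[:,:,1]
for nm,uv in dict(A=(664,385),B=(516,519)).items(): print('knob',nm,fit(G,'top',(180+uv[0]/6,100+uv[1]/6),.102,.011))
S=im
print('pipe',pix2w('top',180+579/6,100+238/6,.204), 'base',pix2w('top',180+566/6,100+312/6,.05))
# scene
im=cv2.imread('pics/s0.png').astype('f4');R_=im[:,:,2];G=im[:,:,2]-im[:,:,1]
print('sc looseL',fit(R_,'scene',(599/1.56,387/1.56),.012,.024))
print('sc looseR',fit(R_,'scene',(245/1.56,299/1.56),.012,.024))
for nm,uv in dict(up=(441,361),left=(481,350),mid=(456,346),right=(430,342),low=(446,328)).items():
    print(nm,fit(R_,'scene',(uv[0]/1.56,uv[1]/1.56),.032,.024))
for u in ((385,316),(333,336)): print(pix2w('scene',u[0]/1.56,u[1]/1.56,.102))
E
```

```text
up (array([0.58642521, 0.09537226]), np.float64(294.1162109375))
left (array([0.53774008, 0.16871445]), np.float64(303.4912109375))
mid (array([0.53993477, 0.11812712]), np.float64(240.77987670898438))
right (array([0.54305035, 0.0666956 ]), np.float64(273.62078857421875))
low (array([0.49717293, 0.08989056]), np.float64(279.1980895996094))
looseL (array([0.54973153, 0.40837567]), np.float64(372.3886413574219))
looseR (array([ 0.50611934, -0.37391115]), np.float64(373.9007873535156))
tin (array([0.53881136, 0.11644774]), np.float64(316.01654052734375)) (array([0.53955232, 0.11415387]), np.float64(99.64692687988281))
knob A (array([ 0.63158935, -0.10774132]), np.float64(268.28179931640625))
knob B (array([ 0.55852835, -0.02609067]), np.float64(274.9132995605469))
pipe [ 0.68486021 -0.05914089  0.204     ] base [ 0.68825002 -0.05875481  0.05      ]
sc looseL (array([0.54747129, 0.4079596 ]), np.float64(181.78994750976562))
sc looseR (array([ 0.50512961, -0.37456904]), np.float64(140.25656127929688))
up (array([0.58432968, 0.09527633]), np.float64(100.81636047363281))
left (array([0.53575841, 0.16824928]), np.float64(130.168701171875))
mid (array([0.53690735, 0.11849351]), np.float64(88.96171569824219))
right (array([0.5404417 , 0.06627486]), np.float64(95.71565246582031))
low (array([0.4926787 , 0.08912477]), np.float64(115.86077880859375))
[ 0.55910177 -0.02349292  0.102     ]
[ 0.63873467 -0.10389456  0.102     ]
```

Run:
```python
from h import *
from scipy.optimize import minimize
d=np.array([[.58642521,.09537226],[.53774008,.16871445],[.53993477,.11812712],[.54305035,.0666956],[.49717293,.08989056]]);t=np.array([.5390,.1164])
def cl(g): return np.r_[np.linalg.norm(d-g,axis=1)-.048,.054-np.linalg.norm(g-t)]
for g0 in ([.582,.146],[.494,.142]):
    m=minimize(lambda g:-cl(g).min(),g0,method='Nelder-Mead');print(m.x,(cl(m.x)*1e3).round(1))
```

```text
[0.58206054 0.1453609 ] [ 2.2  2.1  2.2 39.8 53.4  2.1]
[0.49444512 0.14118935] [54.8  3.3  3.  40.9  3.4  3. ]
```

```bash
cat >> h.py <<'E'
from scipy.spatial.transform import Rotation as Rot
def tool():
    o=get_obs();M=Rot.from_rotvec(o['orientation']).as_matrix();return o,M
def go(*pts,start=None):
    """pts: (x,y,z[,yaw deg of tool z]) -> per-leg tool deltas, rotating afterwards"""
    o,M=tool();p=o['tcp_pos'] if start is None else np.array(start)
    th=np.degrees(np.arctan2(M[1,2],M[0,2]))
    print('clock',round(o['clock'],2),'tcp',p.round(4),'yaw',round(th,1),'axis-y',M[:,1].round(4),'F',o['contact_force'].round(1),'grip',round(o['grip_width'],4))
    for q in pts:
        d=M.T@(np.array(q[:3])-p)*1e3; print('to',q,'tx ty tz',d.round(1))
        p=np.array(q[:3])
        if len(q)>3:
            a=(q[3]-th+180)%360-180; print('   ay total',round(-np.radians(a),3)); M=Rot.from_euler('z',a,degrees=True).as_matrix()@M; th=q[3]
E
python3 - <<'E'
from h import *
for u in((663,490),(663,390),(680,390),(600,380),(553,370),(605,250)): print(u,pix2w('top',u[0]/1.56,u[1]/1.56,.0).round(3))
for u in((200,180),(75,150),(80,200),(240,200)):print(u,pix2w('scene',u[0]/1.56,u[1]/1.56,.0).round(3))
go((.30,-.42,.245),(.5056,-.374,.245),(.5056,-.374,.08))
E
```

```text
(663, 490) [ 0.148 -0.559  0.   ]
(663, 390) [ 0.359 -0.573  0.   ]
(680, 390) [ 0.359 -0.61   0.   ]
(600, 380) [ 0.38  -0.436  0.   ]
(553, 370) [ 0.402 -0.334  0.   ]
(605, 250) [ 0.673 -0.462  0.   ]
(200, 180) [ 0.063 -0.744 -0.   ]
(75, 150) [ 0.011 -1.217  0.   ]
(80, 200) [ 0.249 -1.016  0.   ]
(240, 200) [ 0.127 -0.582  0.   ]
clock 0.1 tcp [ 0.1648 -0.6541  0.2444] yaw 14.1 axis-y [-5.0e-04  1.5e-03 -1.0e+00] F [ 0.6 -1.   0. ] grip 0.0852
to (0.3, -0.42, 0.245) tx ty tz [-193.9   -0.3  188.3]
to (0.5056, -0.374, 0.245) tx ty tz [  5.6  -0.  210.6]
to (0.5056, -0.374, 0.08) tx ty tz [  0.3 165.    0. ]
```

Call:
{"op": "jog_arm", "data": {"motion": [{"gripper":40,"tx":-20,"ty":-15,"tz":5},{"gripper":40,"tx":-40,"ty":-20,"tz":10},{"gripper":40,"tx":-40,"ty":-10,"tz":15},{"gripper":40,"tx":-40,"ty":0,"tz":30},{"gripper":40,"tx":-30,"ty":0,"tz":40},{"gripper":40,"tx":-15,"tz":45},{"gripper":40,"tx":-5,"tz":45},{"gripper":40,"tx":0,"tz":45},{"gripper":40,"tx":0,"tz":45},{"gripper":40,"tx":0,"tz":45},{"gripper":40,"tz":40},{"gripper":40}], "newtons": 40}}

```text
schema error: expected keys gripper, tx, ty, tz, ax, ay, az
```

Run:
```python
from h import *
go((.5056,-.374,.09),(.5056,-.374,.03))
```

```text
clock 0.1 tcp [ 0.1648 -0.6541  0.2444] yaw 14.1 axis-y [-5.0e-04  1.5e-03 -1.0e+00] F [ 0.6 -1.   0. ] grip 0.0852
to (0.5056, -0.374, 0.09) tx ty tz [-188.   154.7  398.9]
to (0.5056, -0.374, 0.03) tx ty tz [ 0.1 60.   0. ]
```

All keys are needed in every row.

Call:
{"op": "jog_arm", "data": {"motion": [{"gripper":40,"tx":-20,"ty":-15,"tz":5,"ax":0,"ay":0,"az":0},{"gripper":40,"tx":-40,"ty":-20,"tz":10,"ax":0,"ay":0,"az":0},{"gripper":40,"tx":-40,"ty":-10,"tz":15,"ax":0,"ay":0,"az":0},{"gripper":40,"tx":-40,"ty":0,"tz":30,"ax":0,"ay":0,"az":0},{"gripper":40,"tx":-30,"ty":0,"tz":40,"ax":0,"ay":0,"az":0},{"gripper":40,"tx":-15,"ty":0,"tz":45,"ax":0,"ay":0,"az":0},{"gripper":40,"tx":-3,"ty":0,"tz":45,"ax":0,"ay":0,"az":0},{"gripper":40,"tx":0,"ty":0,"tz":45,"ax":0,"ay":0,"az":0},{"gripper":40,"tx":0,"ty":0,"tz":45,"ax":0,"ay":0,"az":0},{"gripper":40,"tx":0,"ty":0,"tz":45,"ax":0,"ay":0,"az":0},{"gripper":40,"tx":0,"ty":0,"tz":45,"ax":0,"ay":0,"az":0},{"gripper":40,"tx":0,"ty":0,"tz":29,"ax":0,"ay":0,"az":0}], "newtons": 40}}

```text
clock: 1.3
tcp_pos: [0.5091, -0.3725, 0.2897]
orientation: [-1.316, 1.023, -1.023]
contact_force: [-1.4, -1.2, 0.9]
grip_width: 0.0404
```

Run:
```python
from h import *
go((.5056,-.374,.09),(.5056,-.374,.029))
```

```text
clock 1.3 tcp [ 0.5091 -0.3725  0.2897] yaw 14.3 axis-y [ 5.0e-04  1.4e-03 -1.0e+00] F [-1.4 -1.2  0.9] grip 0.0404
to (0.5056, -0.374, 0.09) tx ty tz [  0.9 199.7  -3.9]
to (0.5056, -0.374, 0.029) tx ty tz [ 0.1 61.  -0.1]
```

Call:
{"op": "jog_arm", "data": {"motion": [{"gripper":40,"tx":1,"ty":50,"tz":-4,"ax":0,"ay":0,"az":0},{"gripper":40,"tx":0,"ty":50,"tz":0,"ax":0,"ay":0,"az":0},{"gripper":40,"tx":0,"ty":50,"tz":0,"ax":0,"ay":0,"az":0},{"gripper":40,"tx":0,"ty":40,"tz":0,"ax":0,"ay":0,"az":0},{"gripper":40,"tx":0,"ty":20,"tz":0,"ax":0,"ay":0,"az":0},{"gripper":40,"tx":0,"ty":20,"tz":0,"ax":0,"ay":0,"az":0},{"gripper":40,"tx":0,"ty":10,"tz":0,"ax":0,"ay":0,"az":0},{"gripper":40,"tx":0,"ty":0,"tz":0,"ax":0,"ay":0,"az":0}]}}

```text
clock: 2.1
tcp_pos: [0.5013, -0.3761, 0.0489]
orientation: [-1.316, 1.028, -1.023]
contact_force: [0.1, -1.5, -0.3]
grip_width: 0.0399
```

Run:
```python
from h import *
snap('top','t1.png');snap('scene','s1.png')
crop('t1.png','t1c.png',330,160,430,250,6);crop('s1.png','s1c.png',110,140,210,230,6)
go((.5056,-.374,.029))
```

```text
clock 2.2 tcp [ 0.5027 -0.377   0.0511] yaw 14.1 axis-y [ 7.e-04 -4.e-04 -1.e+00] F [0.8 0.4 0.8] grip 0.0403
to (0.5056, -0.374, 0.029) tx ty tz [-2.2 22.1  3.6]
```

View pics/t1c.png

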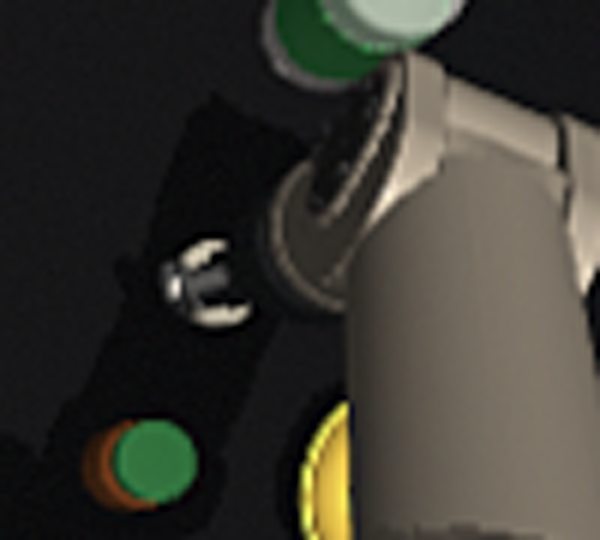

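View pics/s1c.png

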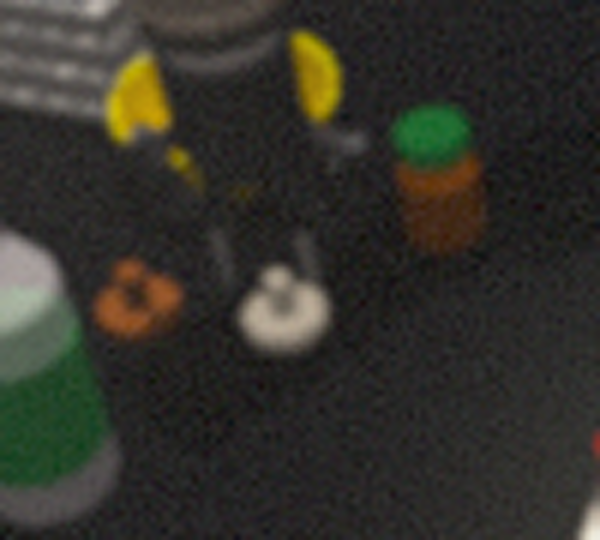

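Call:
{"op": "jog_arm", "data": {"motion": [{"gripper":40,"tx":-2,"ty":0,"tz":3,"ax":0,"ay":0,"az":0},{"gripper":40,"tx":0,"ty":12,"tz":0,"ax":0,"ay":0,"az":0},{"gripper":40,"tx":0,"ty":9,"tz":0,"ax":0,"ay":0,"az":0},{"gripper":40,"tx":0,"ty":0,"tz":0,"ax":0,"ay":0,"az":0},{"gripper":40,"tx":0,"ty":0,"tz":0,"ax":0,"ay":0,"az":0}]}}

```text
clock: 2.7
tcp_pos: [0.5043, -0.3739, 0.0289]
orientation: [-1.316, 1.026, -1.025]
contact_force: [0.5, -0.1, 0.5]
grip_width: 0.0399
```

Run:
```python
from h import *
for i in range(4): go((.5056,-.374,.029)); vision.grab_frame('top')
```

```text
clock 2.7 tcp [ 0.5043 -0.3739  0.0289] yaw 14.1 axis-y [-1.e-03  5.e-04 -1.e+00] F [ 0.5 -0.1  0.5] grip 0.0399
to (0.5056, -0.374, 0.029) tx ty tz [ 0.4 -0.1  1.2]
clock 2.75 tcp [ 0.5046 -0.3741  0.0293] yaw 14.1 axis-y [-3.e-04  1.e-04 -1.e+00] F [-0.2 -0.9  0.4] grip 0.0398
to (0.5056, -0.374, 0.029) tx ty tz [0.2 0.3 1. ]
clock 2.8 tcp [ 0.5048 -0.3742  0.0295] yaw 14.1 axis-y [ 1.e-04 -1.e-04 -1.e+00] F [ 0.1 -0.5  0.2] grip 0.0402
to (0.5056, -0.374, 0.029) tx ty tz [0.  0.5 0.9]
clock 2.85 tcp [ 0.5048 -0.3743  0.0297] yaw 14.1 axis-y [ 4.e-04 -3.e-04 -1.e+00] F [-0.1 -0.1 -0.2] grip 0.04
to (0.5056, -0.374, 0.029) tx ty tz [-0.1  0.7  0.8]
```

Now close and lift.

Call:
{"op": "jog_arm", "data": {"motion": [{"gripper":10,"tx":0,"ty":0,"tz":1,"ax":0,"ay":0,"az":0},{"gripper":10,"tx":0,"ty":0,"tz":0,"ax":0,"ay":0,"az":0},{"gripper":10,"tx":0,"ty":0,"tz":0,"ax":0,"ay":0,"az":0},{"gripper":10,"tx":0,"ty":0,"tz":0,"ax":0,"ay":0,"az":0},{"gripper":10,"tx":0,"ty":0,"tz":0,"ax":0,"ay":0,"az":0},{"gripper":10,"tx":0,"ty":0,"tz":0,"ax":0,"ay":0,"az":0}], "newtons": 40}}

```text
clock: 3.5
tcp_pos: [0.5061, -0.3739, 0.0299]
orientation: [-1.316, 1.025, -1.026]
contact_force: [-0.0, -0.2, 4.9]
grip_width: 0.0143
```

Run:
```python
from h import *
go((.5056,-.374,.18),(.4944,.1412,.18),(.4944,.1412,.08))
```

```text
clock 3.5 tcp [ 0.5061 -0.3739  0.0299] yaw 14.1 axis-y [ 8.e-04 -4.e-04 -1.e+00] F [-0.  -0.2  4.9] grip 0.0143
to (0.5056, -0.374, 0.18) tx ty tz [ 1.000e-01 -1.501e+02 -4.000e-01]
to (0.4944, 0.1412, 0.18) tx ty tz [-5.023e+02 -2.000e-01  1.151e+02]
to (0.4944, 0.1412, 0.08) tx ty tz [ -0.1 100.   -0.1]
```

Call:
{"op": "jog_arm", "data": {"motion": [{"gripper":10,"tx":0,"ty":-5,"tz":0,"ax":0,"ay":0,"az":0},{"gripper":10,"tx":0,"ty":-20,"tz":0,"ax":0,"ay":0,"az":0},{"gripper":10,"tx":0,"ty":-25,"tz":0,"ax":0,"ay":0,"az":0},{"gripper":10,"tx":0,"ty":-40,"tz":0,"ax":0,"ay":0,"az":0},{"gripper":10,"tx":0,"ty":-40,"tz":0,"ax":0,"ay":0,"az":0},{"gripper":10,"tx":-10,"ty":-20,"tz":2,"ax":0,"ay":0,"az":0}]}}

```text
clock: 4.1
tcp_pos: [0.5056, -0.3659, 0.183]
orientation: [-1.316, 1.024, -1.031]
contact_force: [0.5, -0.8, -0.7]
grip_width: 0.0147
```

Run:
```python
from h import *
snap('scene','s2.png')
crop('s2.png','s2c.png',100,100,220,210,6)
go((.4944,.1412,.18))
```

```text
clock 4.15 tcp [ 0.5071 -0.3635  0.1853] yaw 14.1 axis-y [ 0.0058 -0.0031 -1.    ] F [0.2 2.8 1.2] grip 0.0146
to (0.4944, 0.1412, 0.18) tx ty tz [-492.5    3.6  111. ]
```

View pics/s2c.png

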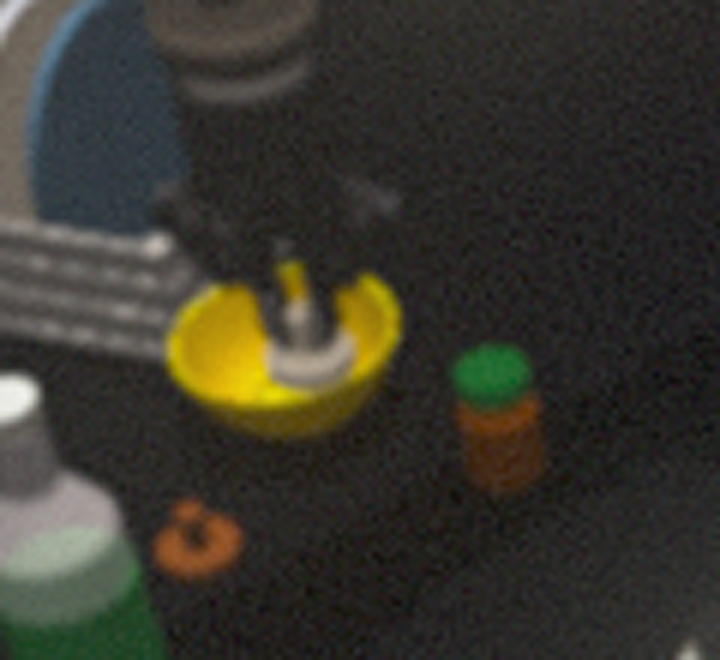

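Call:
{"op": "jog_arm", "data": {"motion": [{"gripper":10,"tx":-25,"ty":0,"tz":5,"ax":0,"ay":0,"az":0},{"gripper":10,"tx":-45,"ty":0,"tz":10,"ax":0,"ay":0,"az":0},{"gripper":10,"tx":-48,"ty":0,"tz":10,"ax":0,"ay":0,"az":0},{"gripper":10,"tx":-48,"ty":0,"tz":11,"ax":0,"ay":0,"az":0},{"gripper":10,"tx":-48,"ty":0,"tz":11,"ax":0,"ay":0,"az":0},{"gripper":10,"tx":-48,"ty":0,"tz":11,"ax":0,"ay":0,"az":0},{"gripper":10,"tx":-48,"ty":0,"tz":11,"ax":0,"ay":0,"az":0},{"gripper":10,"tx":-48,"ty":0,"tz":11,"ax":0,"ay":0,"az":0},{"gripper":10,"tx":-48,"ty":0,"tz":11,"ax":0,"ay":0,"az":0},{"gripper":10,"tx":-40,"ty":0,"tz":10,"ax":0,"ay":0,"az":0},{"gripper":10,"tx":-30,"ty":0,"tz":7,"ax":0,"ay":0,"az":0},{"gripper":10,"tx":-14,"ty":0,"tz":3,"ax":0,"ay":0,"az":0}]}}

```text
clock: 5.35
tcp_pos: [0.492, 0.1422, 0.1791]
orientation: [-1.317, 1.023, -1.021]
contact_force: [-0.2, -0.3, -0.8]
grip_width: 0.0147
```

Run:
```python
from h import *
go((.4944,.1412,.08))
```

```text
clock 5.35 tcp [0.492  0.1422 0.1791] yaw 14.4 axis-y [-9.e-04  1.e-03 -1.e+00] F [-0.2 -0.3 -0.8] grip 0.0147
to (0.4944, 0.1412, 0.08) tx ty tz [ 1.7 99.1  2.1]
```

Call:
{"op": "jog_arm", "data": {"motion": [{"gripper":10,"tx":1,"ty":40,"tz":2,"ax":0,"ay":0,"az":0},{"gripper":10,"tx":0,"ty":35,"tz":0,"ax":0,"ay":0,"az":0},{"gripper":10,"tx":0,"ty":20,"tz":0,"ax":0,"ay":0,"az":0},{"gripper":10,"tx":0,"ty":2,"tz":0,"ax":0,"ay":0,"az":0},{"gripper":10,"tx":0,"ty":0,"tz":0,"ax":0,"ay":0,"az":0},{"gripper":10,"tx":0,"ty":0,"tz":0,"ax":0,"ay":0,"az":0}]}}

```text
clock: 5.95
tcp_pos: [0.496, 0.1384, 0.0835]
orientation: [-1.314, 1.025, -1.026]
contact_force: [-1.2, 0.5, -0.8]
grip_width: 0.0145
```

Run:
```python
from h import *
snap('scene','s3.png');snap('top','t3.png')
crop('s3.png','s3c.png',250,180,340,260,8)
crop('t3.png','t3c.png',190,150,270,240,6)
go((.4944,.1412,.053))
```

```text
clock 6.05 tcp [0.4962 0.1384 0.0838] yaw 14.1 axis-y [ 2.4e-03  7.0e-04 -1.0e+00] F [ 0.5 -0.2 -1.1] grip 0.0145
to (0.4944, 0.1412, 0.053) tx ty tz [-3.1 30.8 -1.2]
```

View pics/s3c.png

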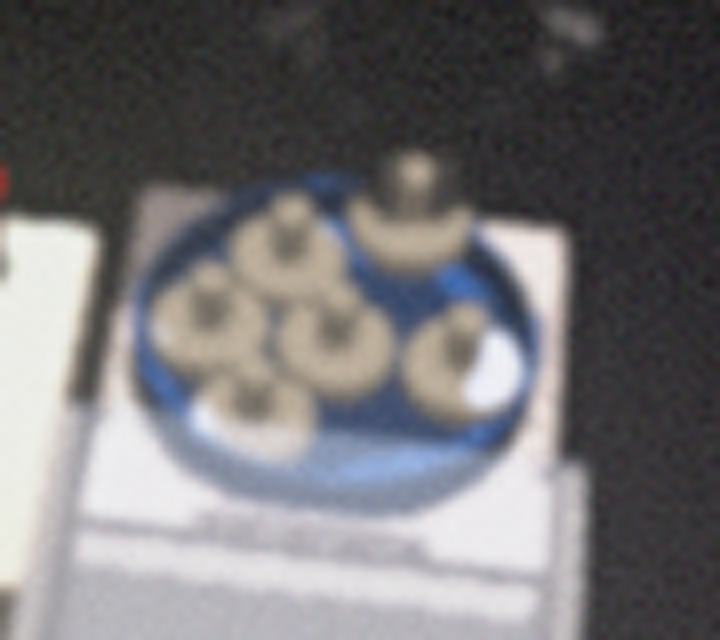

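View pics/t3c.png

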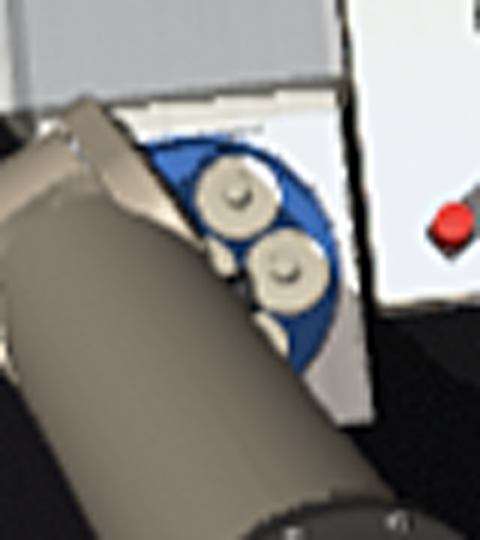

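Run:
```python
from fit import *
im=cv2.imread('pics/s3.png').astype('f4');R_=im[:,:,2]-.7*im[:,:,0]
for z in (.064,.066,.068):print(z,fit(R_,'scene',(250+411/8,180+226/8),z,.024))
for nm,uv in dict(mid=(334,345),low=(287,252)).items(): print(nm,fit(R_,'scene',(250+uv[0]/8,180+uv[1]/8),.032,.024))
for p in [(.4939,.1383,.066)]:
  q=w2pix('scene',p);print((q-[250,180])*8)
```

```text
0.064 (array([0.4991305 , 0.13791661]), np.float64(55.498138427734375))
0.066 (array([0.50076086, 0.13819977]), np.float64(55.50080871582031))
0.068 (array([0.50265709, 0.1385581 ]), np.float64(55.468990325927734))
mid (array([0.53748619, 0.11859359]), np.float64(40.64878463745117))
low (array([0.49436877, 0.08789748]), np.float64(49.25128936767578))
[410.19380054 211.78753044]
```

Call:
{"op": "jog_arm", "data": {"motion": [{"gripper":10,"tx":-3,"ty":0,"tz":-1,"ax":0,"ay":0,"az":0},{"gripper":10,"tx":0,"ty":10,"tz":0,"ax":0,"ay":0,"az":0},{"gripper":10,"tx":0,"ty":10,"tz":0,"ax":0,"ay":0,"az":0},{"gripper":10,"tx":0,"ty":6,"tz":0,"ax":0,"ay":0,"az":0},{"gripper":10,"tx":0,"ty":0,"tz":0,"ax":0,"ay":0,"az":0},{"gripper":10,"tx":0,"ty":0,"tz":0,"ax":0,"ay":0,"az":0}]}}

```text
clock: 6.65
tcp_pos: [0.4934, 0.1408, 0.0561]
orientation: [-1.317, 1.026, -1.025]
contact_force: [-0.8, 0.1, -0.1]
grip_width: 0.0146
```

Run:
```python
from h import *
snap('scene','s4.png')
crop('s4.png','s4c.png',250,180,340,260,8)
go((.4944,.1412,.050))
```

```text
clock 6.7 tcp [0.4936 0.1409 0.0564] yaw 14.1 axis-y [-1.e-04  0.e+00 -1.e+00] F [ 0.  -0.4 -0.1] grip 0.0146
to (0.4944, 0.1412, 0.05) tx ty tz [-0.1  6.4  0.8]
```

View pics/s4c.png

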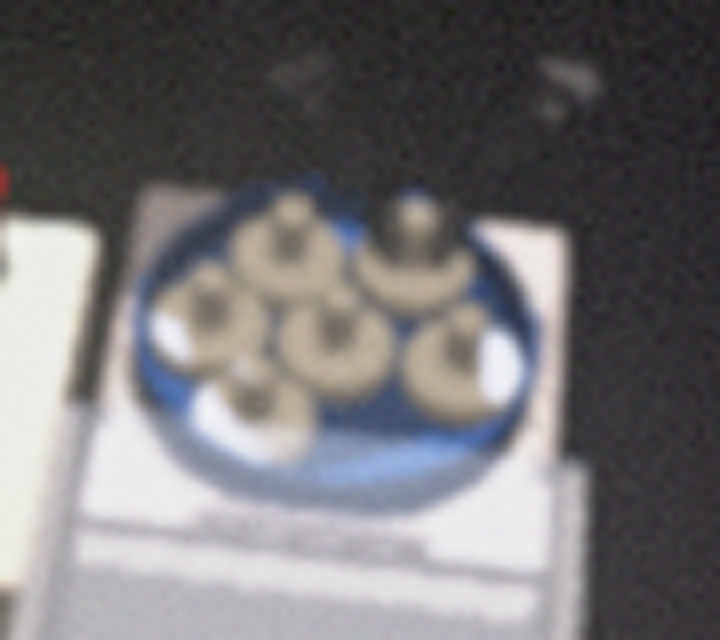

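Call:
{"op": "jog_arm", "data": {"motion": [{"gripper":10,"tx":0,"ty":3,"tz":0.5,"ax":0,"ay":0,"az":0},{"gripper":10,"tx":0,"ty":2.5,"tz":0,"ax":0,"ay":0,"az":0},{"gripper":10,"tx":0,"ty":0,"tz":0,"ax":0,"ay":0,"az":0},{"gripper":10,"tx":0,"ty":0,"tz":0,"ax":0,"ay":0,"az":0}]}}

```text
clock: 7.1
tcp_pos: [0.494, 0.1409, 0.0509]
orientation: [-1.316, 1.026, -1.025]
contact_force: [0.7, -0.4, -0.6]
grip_width: 0.0144
```

Call:
{"op": "jog_arm", "data": {"motion": [{"gripper":10,"tx":0,"ty":1,"tz":0,"ax":0,"ay":0,"az":0},{"gripper":10,"tx":0,"ty":0,"tz":0,"ax":0,"ay":0,"az":0}]}}

```text
clock: 7.3
tcp_pos: [0.4941, 0.1409, 0.0499]
orientation: [-1.316, 1.026, -1.026]
contact_force: [0.3, -0.2, -0.5]
grip_width: 0.0142
```

Call:
{"op": "jog_arm", "data": {"motion": [{"gripper":10,"tx":0,"ty":1,"tz":0,"ax":0,"ay":0,"az":0},{"gripper":10,"tx":0,"ty":0,"tz":0,"ax":0,"ay":0,"az":0},{"gripper":10,"tx":0,"ty":0,"tz":0,"ax":0,"ay":0,"az":0}]}}

```text
clock: 7.6
tcp_pos: [0.4941, 0.141, 0.0498]
orientation: [-1.316, 1.025, -1.026]
contact_force: [-2.5, -0.6, 9.5]
grip_width: 0.0148
```

Call:
{"op": "jog_arm", "data": {"motion": [{"gripper":34,"tx":0,"ty":-0.5,"tz":0,"ax":0,"ay":0,"az":0},{"gripper":34,"tx":0,"ty":0,"tz":0,"ax":0,"ay":0,"az":0},{"gripper":34,"tx":0,"ty":0,"tz":0,"ax":0,"ay":0,"az":0},{"gripper":34,"tx":0,"ty":-10,"tz":0,"ax":0,"ay":0,"az":0},{"gripper":34,"tx":0,"ty":-30,"tz":0,"ax":0,"ay":0,"az":0},{"gripper":34,"tx":0,"ty":-45,"tz":0,"ax":0,"ay":0,"az":0},{"gripper":40,"tx":-10,"ty":-40,"tz":0,"ax":0,"ay":0,"az":0},{"gripper":40,"tx":-40,"ty":-20,"tz":0,"ax":0,"ay":0,"az":0},{"gripper":40,"tx":-45,"ty":0,"tz":0,"ax":0,"ay":0,"az":0},{"gripper":40,"tx":-45,"ty":0,"tz":5,"ax":0,"ay":0,"az":0}]}}

```text
clock: 8.6
tcp_pos: [0.4646, 0.2791, 0.1965]
orientation: [-1.313, 1.025, -1.027]
contact_force: [0.9, 0.7, 0.2]
grip_width: 0.0404
```

Run:
```python
from fit import *
i=snap('scene','s5.png');j=snap('top','t5.png')
crop('s5.png','s5c.png',250,180,340,260,8)
crop('t5.png','t5c.png',60,90,290,260,3.4)
go((.5488,.408,.2),(.5488,.408,.05))
```

```text
clock 8.7 tcp [0.4624 0.2855 0.1962] yaw 14.7 axis-y [ 0.001   0.0055 -1.    ] F [-0.9 -1.   0.1] grip 0.0398
to (0.5488, 0.408, 0.2) tx ty tz [-96.6  -3.1 114.7]
to (0.5488, 0.408, 0.05) tx ty tz [  0.8 150.   -0.4]
```

View pics/s5c.png

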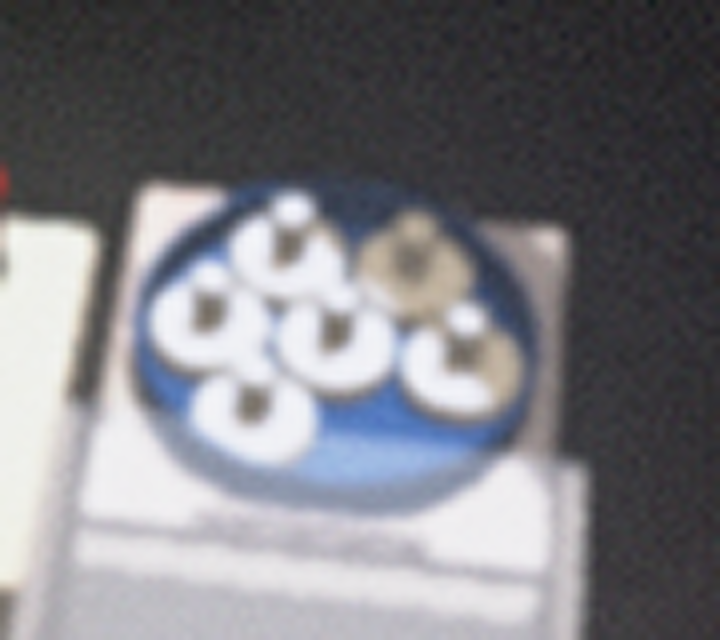

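View pics/t5c.png

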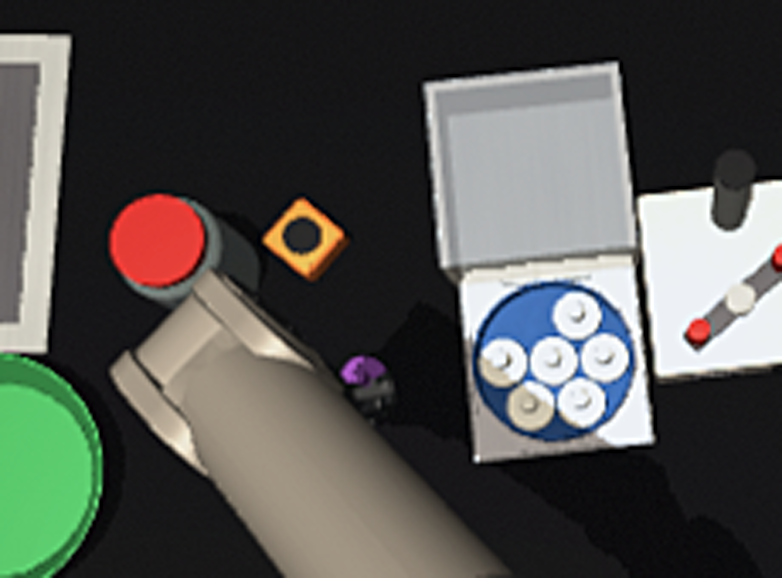

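Run:
```python
from fit import *
im=cv2.imread('pics/t0.png').astype('f4')
G=im[:,:,2]-im[:,:,1]
for z,r in((.15,.05),(.15,.048),(.15,.046)): print(fit(G,'top',(90+98/6,140+125/6),z,r))
im=cv2.imread('pics/s0.png').astype('f4')
G=im[:,:,2]-im[:,:,1]
for r in (.05,.046):print(fit(G,'scene',(656/1.56,384/1.56),.15,r))
```

```text
(array([0.639452 , 0.4690971]), np.float64(107.05814361572266))
(array([0.63753925, 0.47052132]), np.float64(128.441162109375))
(array([0.63241252, 0.47431343]), np.float64(194.65109252929688))
(array([0.63478745, 0.4801083 ]), np.float64(121.58528137207031))
(array([0.63135988, 0.47409469]), np.float64(215.60198974609375))
```

Call:
{"op": "jog_arm", "data": {"motion": [{"gripper":40,"tx":-20,"ty":0,"tz":25,"ax":0,"ay":-0.13,"az":0},{"gripper":40,"tx":-15,"ty":0,"tz":30,"ax":0,"ay":-0.14,"az":0},{"gripper":40,"tx":-5,"ty":0,"tz":30,"ax":0,"ay":-0.15,"az":0},{"gripper":40,"tx":0,"ty":0,"tz":20,"ax":0,"ay":0,"az":0},{"gripper":40,"tx":0,"ty":0,"tz":0,"ax":0,"ay":0,"az":0}]}}

```text
clock: 9.2
tcp_pos: [0.5473, 0.3608, 0.1945]
orientation: [-1.452, 0.706, -0.705]
contact_force: [0.3, -0.3, 0.1]
grip_width: 0.04
```

Run:
```python
from fit import *
go((.5488,.408,.2),(.5488,.408,.055))
```

```text
clock 9.2 tcp [0.5473 0.3608 0.1945] yaw 38.2 axis-y [ 2.0e-04  1.3e-03 -1.0e+00] F [ 0.3 -0.3  0.1] grip 0.04
to (0.5488, 0.408, 0.2) tx ty tz [-36.1  -5.5  30.3]
to (0.5488, 0.408, 0.055) tx ty tz [ 1.00e-01  1.45e+02 -1.00e-01]
```

Call:
{"op": "jog_arm", "data": {"motion": [{"gripper":40,"tx":-36,"ty":0,"tz":30,"ax":0,"ay":0,"az":0},{"gripper":40,"tx":0,"ty":20,"tz":0,"ax":0,"ay":0,"az":0},{"gripper":40,"tx":0,"ty":30,"tz":0,"ax":0,"ay":0,"az":0},{"gripper":40,"tx":0,"ty":35,"tz":0,"ax":0,"ay":0,"az":0},{"gripper":40,"tx":0,"ty":35,"tz":0,"ax":0,"ay":0,"az":0},{"gripper":40,"tx":0,"ty":19,"tz":0,"ax":0,"ay":0,"az":0},{"gripper":40,"tx":0,"ty":0,"tz":0,"ax":0,"ay":0,"az":0},{"gripper":40,"tx":0,"ty":0,"tz":0,"ax":0,"ay":0,"az":0}]}}

```text
clock: 10.0
tcp_pos: [0.5474, 0.407, 0.0566]
orientation: [-1.452, 0.705, -0.706]
contact_force: [0.6, 0.1, 0.2]
grip_width: 0.0402
```

Run:
```python
from fit import *
go((.5488,.408,.030))
snap('scene','s6.png')
crop('s6.png','s6c.png',340,180,450,290,6)
```

```text
clock 10.0 tcp [0.5474 0.407  0.0566] yaw 38.2 axis-y [ 6.e-04  6.e-04 -1.e+00] F [0.6 0.1 0.2] grip 0.0402
to (0.5488, 0.408, 0.03) tx ty tz [ 0.1 26.6  1.7]
```

View pics/s6c.png

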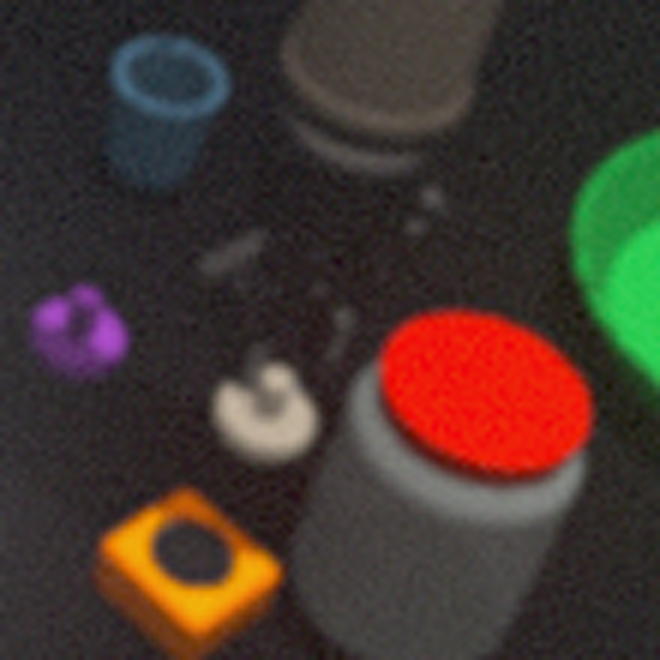

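Call:
{"op": "jog_arm", "data": {"motion": [{"gripper":40,"tx":0,"ty":10,"tz":1.5,"ax":0,"ay":0,"az":0},{"gripper":40,"tx":0,"ty":10,"tz":0,"ax":0,"ay":0,"az":0},{"gripper":40,"tx":0,"ty":6,"tz":0,"ax":0,"ay":0,"az":0},{"gripper":40,"tx":0,"ty":0,"tz":0,"ax":0,"ay":0,"az":0},{"gripper":10,"tx":0,"ty":0,"tz":0,"ax":0,"ay":0,"az":0},{"gripper":10,"tx":0,"ty":0,"tz":0,"ax":0,"ay":0,"az":0},{"gripper":10,"tx":0,"ty":0,"tz":0,"ax":0,"ay":0,"az":0},{"gripper":10,"tx":0,"ty":0,"tz":0,"ax":0,"ay":0,"az":0},{"gripper":10,"tx":0,"ty":0,"tz":0,"ax":0,"ay":0,"az":0}], "newtons": 40}}

```text
clock: 10.95
tcp_pos: [0.5485, 0.4079, 0.0298]
orientation: [-1.453, 0.705, -0.706]
contact_force: [-0.0, -0.4, 0.5]
grip_width: 0.0143
```

Run:
```python
from fit import *
go((.5488,.408,.20),(.5821,.1454,.20,14),(.5821,.1454,.08))
```

```text
clock 10.95 tcp [0.5485 0.4079 0.0298] yaw 38.2 axis-y [ 4.e-04  4.e-04 -1.e+00] F [-0.  -0.4  0.5] grip 0.0143
to (0.5488, 0.408, 0.2) tx ty tz [ 1.000e-01 -1.702e+02  4.000e-01]
to (0.5821, 0.1454, 0.2, 14) tx ty tz [ 2.270e+02 -1.000e-01 -1.362e+02]
   ay total 0.422
to (0.5821, 0.1454, 0.08) tx ty tz [ 0.0e+00  1.2e+02 -1.0e-01]
```

Call:
{"op": "jog_arm", "data": {"motion": [{"gripper":10,"tx":0,"ty":-8,"tz":0,"ax":0,"ay":0,"az":0},{"gripper":10,"tx":0,"ty":-25,"tz":0,"ax":0,"ay":0,"az":0},{"gripper":10,"tx":0,"ty":-40,"tz":0,"ax":0,"ay":0,"az":0},{"gripper":10,"tx":0,"ty":-45,"tz":0,"ax":0,"ay":0,"az":0},{"gripper":10,"tx":20,"ty":-35,"tz":-10,"ax":0,"ay":0,"az":0},{"gripper":10,"tx":38,"ty":-17,"tz":-20,"ax":0,"ay":0,"az":0},{"gripper":10,"tx":38,"ty":0,"tz":-22,"ax":0,"ay":0.14,"az":0},{"gripper":10,"tx":42,"ty":0,"tz":-16,"ax":0,"ay":0.14,"az":0},{"gripper":10,"tx":45,"ty":0,"tz":-10,"ax":0,"ay":0.14,"az":0},{"gripper":10,"tx":20,"ty":0,"tz":0,"ax":0,"ay":0,"az":0},{"gripper":10,"tx":0,"ty":0,"tz":0,"ax":0,"ay":0,"az":0}]}}

```text
clock: 12.05
tcp_pos: [0.5879, 0.1856, 0.1999]
orientation: [-1.315, 1.029, -1.033]
contact_force: [-0.5, 0.7, -0.2]
grip_width: 0.0145
```

Run:
```python
from fit import *
i=snap('top','t7.png')
crop('t7.png','t7c.png',180,100,270,232,5)
snap('scene','s7.png');crop('s7.png','s7c.png',240,130,380,270,5)
go((.5821,.1454,.2),(.5821,.1454,.08))
```

```text
clock 12.15 tcp [0.5865 0.1911 0.1999] yaw 14.1 axis-y [ 2.e-04  6.e-04 -1.e+00] F [ 0.1  0.7 -0.6] grip 0.0143
to (0.5821, 0.1454, 0.2) tx ty tz [ 43.2  -0.1 -15.4]
to (0.5821, 0.1454, 0.08) tx ty tz [ 1.0e-01  1.2e+02 -0.0e+00]
```

View pics/t7c.png

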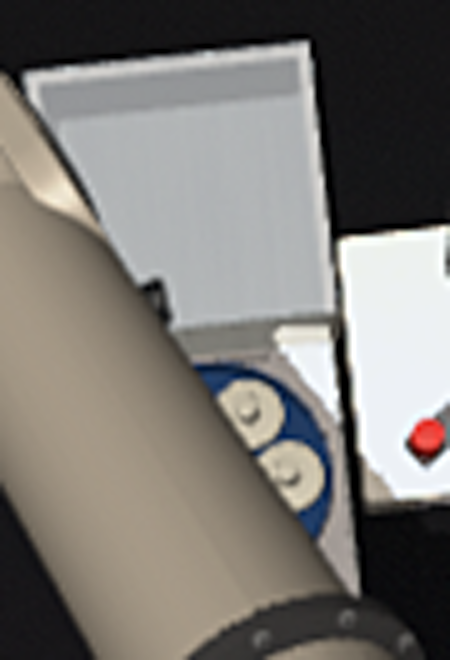

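View pics/s7c.png

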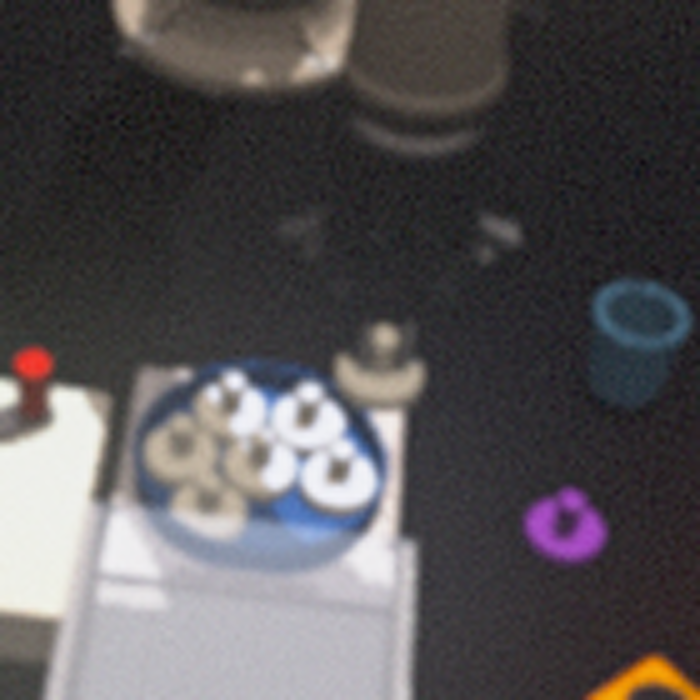

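Run:
```python
from fit import *
im=cv2.imread('pics/t5.png').astype('f4');R_=im[:,:,2]-.7*im[:,:,0]
for nm,uv in dict(up=(576,313),left=(502,359),mid=(553,360),right=(605,356),low=(583,401),new=(529,408)).items():
    print(nm,fit(R_,'top',(60+uv[0]/3.4,90+uv[1]/3.4),.032,.024))
```

```text
up (array([0.58619269, 0.09504521]), np.float64(193.9302978515625))
left (array([0.53784947, 0.16872506]), np.float64(184.98802185058594))
mid (array([0.5399159 , 0.11780185]), np.float64(156.0446319580078))
right (array([0.54284769, 0.06651365]), np.float64(187.1046142578125))
low (array([0.49701768, 0.08933197]), np.float64(170.4742889404297))
new (array([0.49351101, 0.14000329]), np.float64(169.3061065673828))
```

Call:
{"op": "jog_arm", "data": {"motion": [{"gripper":10,"tx":30,"ty":20,"tz":-10,"ax":0,"ay":0,"az":0},{"gripper":10,"tx":13,"ty":40,"tz":-5,"ax":0,"ay":0,"az":0},{"gripper":10,"tx":0,"ty":40,"tz":0,"ax":0,"ay":0,"az":0},{"gripper":10,"tx":0,"ty":18,"tz":0,"ax":0,"ay":0,"az":0},{"gripper":10,"tx":0,"ty":0,"tz":0,"ax":0,"ay":0,"az":0},{"gripper":10,"tx":0,"ty":0,"tz":0,"ax":0,"ay":0,"az":0},{"gripper":10,"tx":0,"ty":0,"tz":0,"ax":0,"ay":0,"az":0}]}}

```text
clock: 12.85
tcp_pos: [0.5837, 0.1472, 0.0832]
orientation: [-1.314, 1.023, -1.025]
contact_force: [0.5, -0.0, -0.9]
grip_width: 0.0145
```

Run:
```python
from fit import *
snap('scene','s8.png');crop('s8.png','s8c.png',250,180,340,260,8)
go((.5821,.1454,.056))
```

```text
clock 12.9 tcp [0.5837 0.1468 0.0832] yaw 14.2 axis-y [ 0.0029  0.0012 -1.    ] F [-0.1  0.1 -0.9] grip 0.0145
to (0.5821, 0.1454, 0.056) tx ty tz [ 1.  27.2 -2. ]
```

View pics/s8c.png

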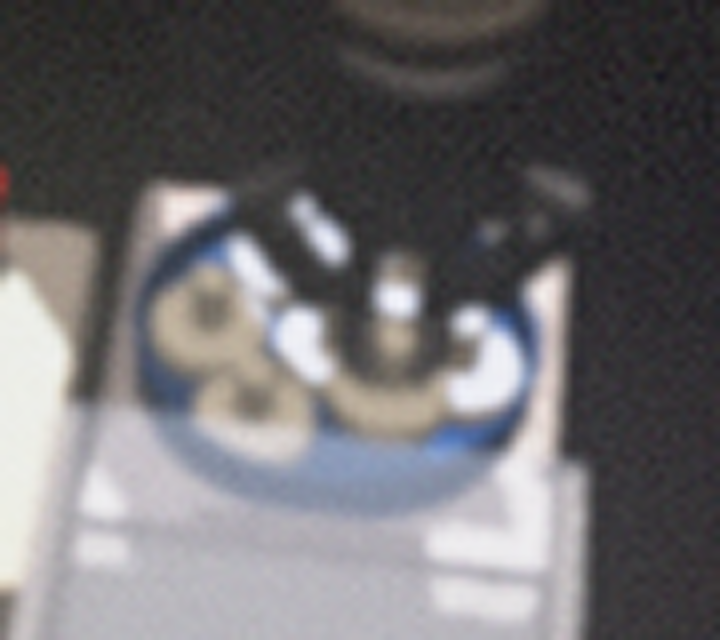

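Call:
{"op": "jog_arm", "data": {"motion": [{"gripper":10,"tx":0,"ty":0,"tz":-1,"ax":0,"ay":0,"az":0},{"gripper":10,"tx":0,"ty":8,"tz":0,"ax":0,"ay":0,"az":0},{"gripper":10,"tx":0,"ty":8,"tz":0,"ax":0,"ay":0,"az":0},{"gripper":10,"tx":0,"ty":5,"tz":0,"ax":0,"ay":0,"az":0},{"gripper":10,"tx":0,"ty":4,"tz":0,"ax":0,"ay":0,"az":0},{"gripper":10,"tx":0,"ty":0,"tz":0,"ax":0,"ay":0,"az":0},{"gripper":10,"tx":0,"ty":0,"tz":0,"ax":0,"ay":0,"az":0}]}}

```text
clock: 13.6
tcp_pos: [0.5817, 0.1454, 0.0563]
orientation: [-1.316, 1.026, -1.025]
contact_force: [-0.1, 0.8, -1.1]
grip_width: 0.0141
```

Run:
```python
from fit import *
snap('scene','s9.png');crop('s9.png','s9c.png',250,180,340,260,8)
go((.5827,.1464,.050))
```

```text
clock 13.65 tcp [0.5818 0.1454 0.0566] yaw 14.1 axis-y [ 2.e-04  1.e-04 -1.e+00] F [-0.4 -0.4 -0.6] grip 0.0147
to (0.5827, 0.1464, 0.05) tx ty tz [-0.7  6.6  1.1]
```

View pics/s9c.png

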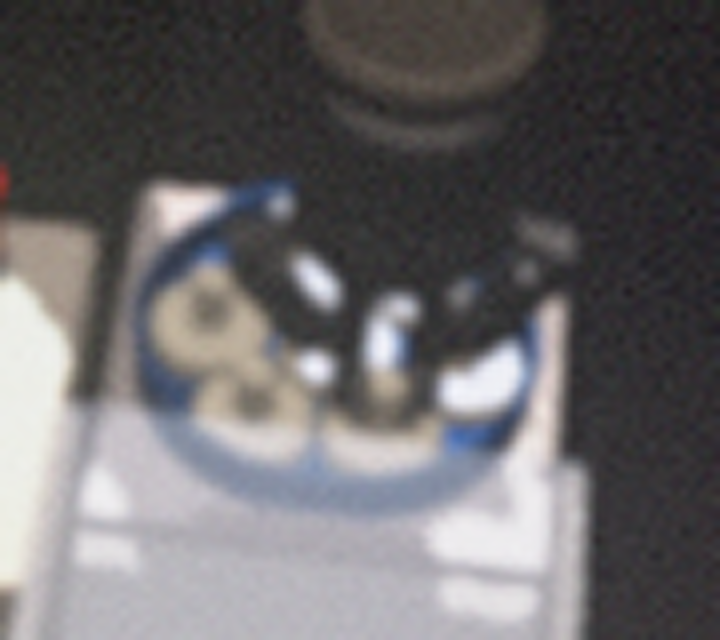

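Call:
{"op": "jog_arm", "data": {"motion": [{"gripper":10,"tx":-0.5,"ty":3,"tz":0.5,"ax":0,"ay":0,"az":0},{"gripper":10,"tx":0,"ty":3,"tz":0,"ax":0,"ay":0,"az":0},{"gripper":10,"tx":0,"ty":1,"tz":0,"ax":0,"ay":0,"az":0},{"gripper":10,"tx":0,"ty":0,"tz":0,"ax":0,"ay":0,"az":0},{"gripper":10,"tx":0,"ty":0,"tz":0,"ax":0,"ay":0,"az":0}]}}

```text
clock: 14.15
tcp_pos: [0.582, 0.146, 0.0497]
orientation: [-1.316, 1.025, -1.026]
contact_force: [-0.9, -0.4, 3.0]
grip_width: 0.0143
```

Call:
{"op": "jog_arm", "data": {"motion": [{"gripper":34,"tx":0,"ty":0,"tz":0,"ax":0,"ay":0,"az":0},{"gripper":34,"tx":0,"ty":0,"tz":0,"ax":0,"ay":0,"az":0},{"gripper":34,"tx":0,"ty":0,"tz":0,"ax":0,"ay":0,"az":0},{"gripper":34,"tx":0,"ty":-10,"tz":0,"ax":0,"ay":0,"az":0},{"gripper":34,"tx":0,"ty":-30,"tz":0,"ax":0,"ay":0,"az":0},{"gripper":34,"tx":0,"ty":-45,"tz":0,"ax":0,"ay":0,"az":0},{"gripper":34,"tx":10,"ty":-45,"tz":-25,"ax":0,"ay":0,"az":0},{"gripper":45,"tx":35,"ty":-10,"tz":-40,"ax":0,"ay":0,"az":0},{"gripper":45,"tx":45,"ty":0,"tz":-15,"ax":0,"ay":0,"az":0},{"gripper":45,"tx":45,"ty":0,"tz":0,"ax":0,"ay":0,"az":0},{"gripper":45,"tx":48,"ty":0,"tz":5,"ax":0,"ay":0,"az":0},{"gripper":45,"tx":48,"ty":0,"tz":12,"ax":0,"ay":0,"az":0}]}}

```text
clock: 15.35
tcp_pos: [0.5804, -0.0915, 0.1879]
orientation: [-1.316, 1.025, -1.026]
contact_force: [1.0, 0.1, 0.3]
grip_width: 0.0449
```

Run:
```python
from fit import *
snap('top','t10.png');crop('t10.png','t10c.png',180,100,310,232,5)
snap('scene','s10.png');crop('s10.png','s10c.png',200,170,340,270,5)
go((.63,-.107,.2))
```

```text
clock 15.45 tcp [ 0.5825 -0.098   0.1873] yaw 13.5 axis-y [ 0.0024 -0.0038 -1.    ] F [-1.   1.2  0.4] grip 0.045
to (0.63, -0.107, 0.2) tx ty tz [ 20.  -12.5  44.1]
```

View pics/t10c.png

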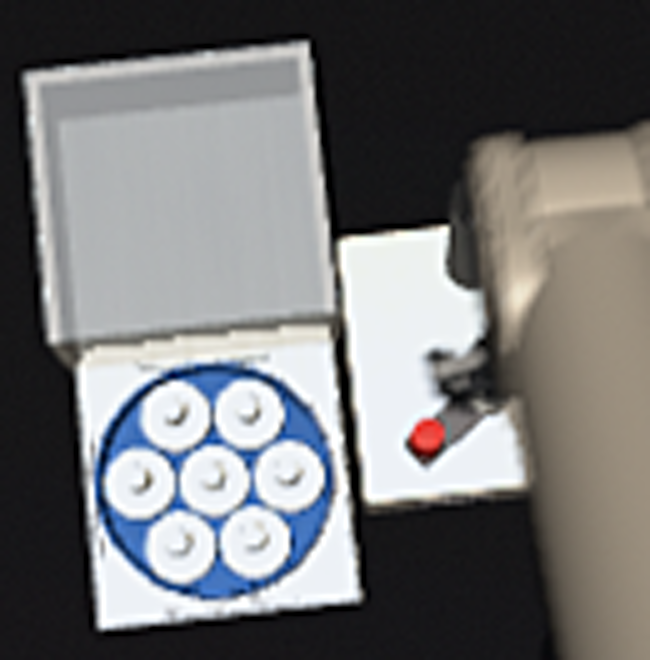

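View pics/s10c.png

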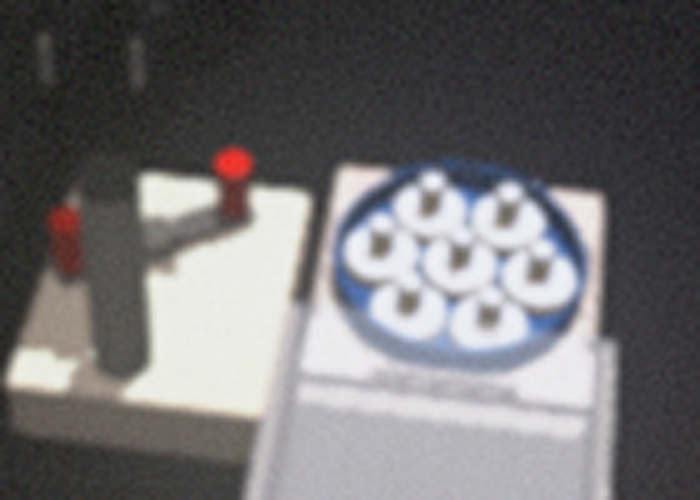

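Run:
```python
from fit import *
im=cv2.imread('pics/s0.png').astype('f4');G=im[:,:,2]-im[:,:,1]
for u in ((385,316),(333,334)): print(fit(G,'scene',(u[0]/1.56,u[1]/1.56),.102,.011))
for f in('t0.png','t5.png'):
  im=cv2.imread('pics/'+f).astype('f4');G=im[:,:,2]-im[:,:,1]
  for nm,uv in dict(A=(664,385),B=(516,519)).items(): print('knob',nm,fit(G,'top',(180+uv[0]/6,100+uv[1]/6),.102,.011))
crop('s0.png','s0k.png',195,190,265,260,8)
crop('t0.png','t0k.png',250,125,300,200,8)
```

```text
(array([ 0.55797893, -0.02610824]), np.float64(195.77110290527344))
(array([ 0.63232342, -0.10945962]), np.float64(195.91749572753906))
knob A (array([ 0.63158935, -0.10774132]), np.float64(268.28179931640625))
knob B (array([ 0.55852835, -0.02609067]), np.float64(274.9132995605469))
knob A (array([ 0.63158912, -0.10774101]), np.float64(268.55426025390625))
knob B (array([ 0.55852809, -0.02609059]), np.float64(275.0204162597656))
```

View pics/s0k.png

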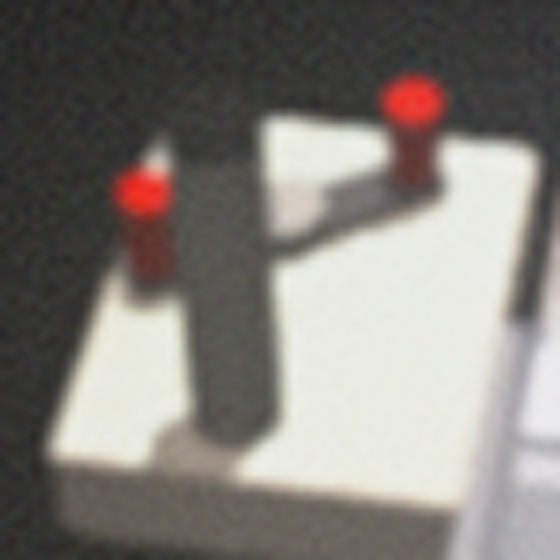

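View pics/t0k.png

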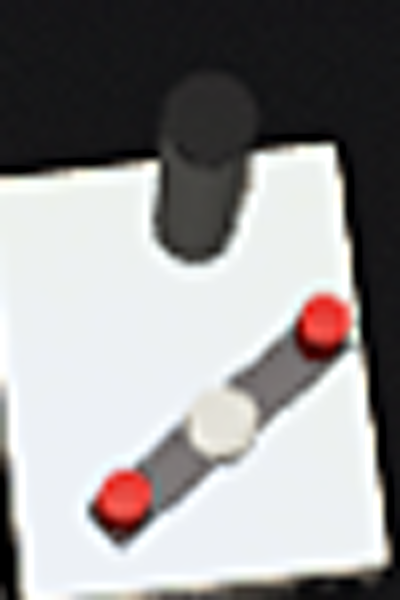

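Call:
{"op": "jog_arm", "data": {"motion": [{"gripper":45,"tx":0,"ty":0,"tz":0,"ax":0,"ay":-0.12,"az":0},{"gripper":45,"tx":0,"ty":0,"tz":0,"ax":0,"ay":-0.12,"az":0},{"gripper":45,"tx":0,"ty":0,"tz":0,"ax":0,"ay":-0.13,"az":0},{"gripper":45,"tx":0,"ty":0,"tz":0,"ax":0,"ay":-0.12,"az":0},{"gripper":45,"tx":0,"ty":0,"tz":0,"ax":0,"ay":0,"az":0}]}}

```text
clock: 15.95
tcp_pos: [0.5806, -0.0892, 0.1872]
orientation: [-1.471, 0.65, -0.651]
contact_force: [-0.7, 0.1, -0.2]
grip_width: 0.045
```

Run:
```python
from fit import *
go((.6322,-.1072,.187),(.6322,-.1072,.088))
```

```text
clock 15.95 tcp [ 0.5806 -0.0892  0.1872] yaw 42.3 axis-y [ 5.e-04  2.e-04 -1.e+00] F [-0.7  0.1 -0.2] grip 0.045
to (0.6322, -0.1072, 0.187) tx ty tz [48.   0.2 26.1]
to (0.6322, -0.1072, 0.088) tx ty tz [-0.  99.  -0.1]
```

Call:
{"op": "jog_arm", "data": {"motion": [{"gripper":45,"tx":30,"ty":0,"tz":10,"ax":0,"ay":0,"az":0},{"gripper":45,"tx":18,"ty":10,"tz":14,"ax":0,"ay":0,"az":0},{"gripper":45,"tx":0,"ty":30,"tz":2,"ax":0,"ay":0,"az":0},{"gripper":45,"tx":0,"ty":15,"tz":0,"ax":0,"ay":0,"az":0},{"gripper":45,"tx":0,"ty":0,"tz":0,"ax":0,"ay":0,"az":0},{"gripper":45,"tx":0,"ty":0,"tz":0,"ax":0,"ay":0,"az":0}]}}

```text
clock: 16.55
tcp_pos: [0.6319, -0.1073, 0.1321]
orientation: [-1.471, 0.652, -0.652]
contact_force: [-0.0, 0.4, 0.1]
grip_width: 0.0449
```

Run:
```python
from fit import *
go((.6322,-.1072,.088))
snap('scene','s11.png');crop('s11.png','s11c.png',170,130,290,250,6)
```

```text
clock 16.55 tcp [ 0.6319 -0.1073  0.1321] yaw 42.2 axis-y [-4.e-04  0.e+00 -1.e+00] F [-0.   0.4  0.1] grip 0.0449
to (0.6322, -0.1072, 0.088) tx ty tz [ 0.2 44.   0.3]
```

View pics/s11c.png

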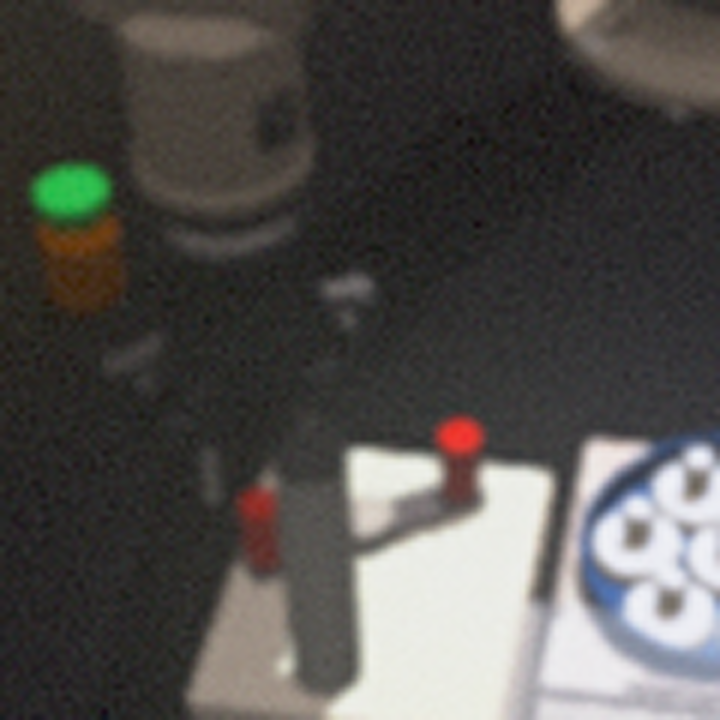

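Call:
{"op": "jog_arm", "data": {"motion": [{"gripper":45,"tx":0,"ty":10,"tz":0,"ax":0,"ay":0,"az":0},{"gripper":45,"tx":0,"ty":10,"tz":0,"ax":0,"ay":0,"az":0},{"gripper":45,"tx":0,"ty":10,"tz":0,"ax":0,"ay":0,"az":0},{"gripper":45,"tx":0,"ty":0,"tz":0,"ax":0,"ay":0,"az":0}]}}

```text
clock: 17.0
tcp_pos: [0.6308, -0.1075, 0.0996]
orientation: [-1.472, 0.654, -0.649]
contact_force: [-1.1, 0.3, 0.1]
grip_width: 0.0449
```

Call:
{"op": "jog_arm", "data": {"motion": [{"gripper":45,"tx":0,"ty":8,"tz":0,"ax":0,"ay":0,"az":0},{"gripper":45,"tx":0,"ty":6,"tz":0,"ax":0,"ay":0,"az":0},{"gripper":15,"tx":0,"ty":0,"tz":0,"ax":0,"ay":0,"az":0},{"gripper":15,"tx":0,"ty":0,"tz":0,"ax":0,"ay":0,"az":0},{"gripper":15,"tx":0,"ty":0,"tz":0,"ax":0,"ay":0,"az":0},{"gripper":15,"tx":0,"ty":0,"tz":0,"ax":0,"ay":0,"az":0}], "newtons": 50}}

```text
clock: 17.6
tcp_pos: [0.6319, -0.1074, 0.0876]
orientation: [-1.471, 0.652, -0.651]
contact_force: [-0.1, -0.2, -2.8]
grip_width: 0.0209
```

```bash
cat >> h.py <<'E'
C=np.array([.5956,-.0665]); DX=5.0
def arc(phi0,step,n,R=.055):
    """world-circle steps in tool axes from phi0 (dryer deg), step deg, n rows"""
    o,M=tool();p=o['tcp_pos'];th=np.degrees(np.arctan2(M[1,2],M[0,2]))
    d=p[:2]-C; print('clock',round(o['clock'],2),'tcp',p.round(4),'yaw',round(th,1),'r',np.linalg.norm(d).round(4),'phi',round(np.degrees(np.arctan2(d[1],d[0]))-DX,1),'F',o['contact_force'].round(1),'grip',round(o['grip_width'],4))
    P=lambda f:np.r_[C+R*np.array([np.cos(np.radians(f+DX)),np.sin(np.radians(f+DX))]),0]
    # keep the grasp's radial offset: pure differences
    for i in range(n):
        q=M.T@(P(phi0+step*(i+1))-P(phi0+step*i))*1e3; print(i,round(phi0+step*(i+1),1),'tx',q[0].round(1),'tz',q[2].round(1))
E
python3 - <<'E'
from h import *
arc(-53,-8,12)
E
```

```text
clock 17.6 tcp [ 0.6319 -0.1074  0.0876] yaw 42.2 r 0.0548 phi -53.4 F [-0.1 -0.2 -2.8] grip 0.0209
0 -61 tx -0.6 tz -7.7
1 -69 tx -1.6 tz -7.5
2 -77 tx -2.7 tz -7.2
3 -85 tx -3.6 tz -6.8
4 -93 tx -4.5 tz -6.2
5 -101 tx -5.4 tz -5.5
6 -109 tx -6.1 tz -4.7
7 -117 tx -6.7 tz -3.8
8 -125 tx -7.1 tz -2.8
9 -133 tx -7.5 tz -1.8
10 -141 tx -7.6 tz -0.8
11 -149 tx -7.7 tz 0.3
```

Call:
{"op": "jog_arm", "data": {"motion": [{"gripper":15,"tx":-0.2,"ty":0,"tz":-3.5,"ax":0,"ay":0,"az":0},{"gripper":15,"tx":-0.4,"ty":0,"tz":-4.2,"ax":0,"ay":0,"az":0},{"gripper":15,"tx":-1.6,"ty":0,"tz":-7.5,"ax":0,"ay":0,"az":0},{"gripper":15,"tx":-2.7,"ty":0,"tz":-7.2,"ax":0,"ay":0,"az":0},{"gripper":15,"tx":-3.6,"ty":0,"tz":-6.8,"ax":0,"ay":0,"az":0},{"gripper":15,"tx":0,"ty":0,"tz":0,"ax":0,"ay":0,"az":0},{"gripper":15,"tx":0,"ty":0,"tz":0,"ax":0,"ay":0,"az":0}]}}

```text
clock: 18.3
tcp_pos: [0.6061, -0.1201, 0.0879]
orientation: [-1.469, 0.649, -0.653]
contact_force: [3.8, 1.3, -5.4]
grip_width: 0.0204
```

Run:
```python
from h import *
arc(-85,-8,12)
snap('top','t12.png');crop('t12.png','t12c.png',180,100,310,232,5)
```

```text
clock 18.3 tcp [ 0.6061 -0.1201  0.0879] yaw 42.3 r 0.0546 phi -83.9 F [ 3.8  1.3 -5.4] grip 0.0204
0 -93 tx -4.5 tz -6.2
1 -101 tx -5.4 tz -5.5
2 -109 tx -6.1 tz -4.7
3 -117 tx -6.7 tz -3.8
4 -125 tx -7.1 tz -2.8
5 -133 tx -7.5 tz -1.8
6 -141 tx -7.6 tz -0.8
7 -149 tx -7.7 tz 0.3
8 -157 tx -7.6 tz 1.4
9 -165 tx -7.3 tz 2.4
10 -173 tx -6.9 tz 3.4
11 -181 tx -6.3 tz 4.3
```

View pics/t12c.png

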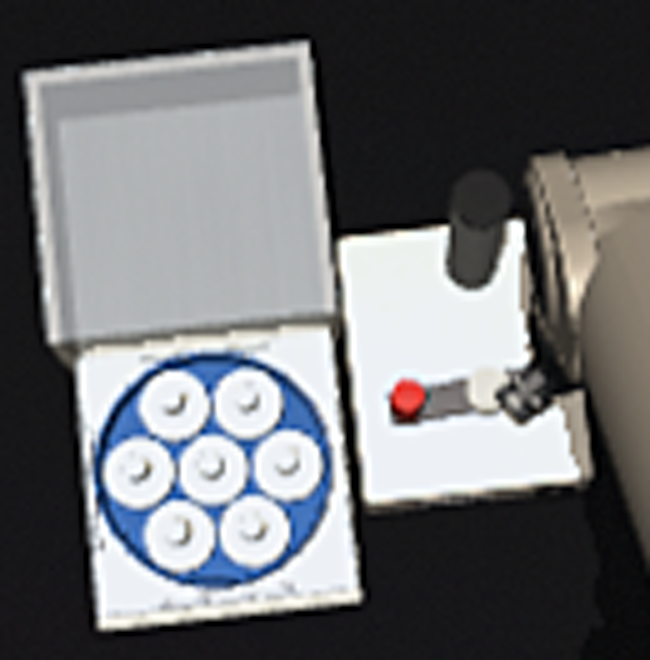

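Call:
{"op": "jog_arm", "data": {"motion": [{"gripper":15,"tx":-4.5,"ty":0,"tz":-6.2,"ax":0,"ay":0,"az":0},{"gripper":15,"tx":-5.4,"ty":0,"tz":-5.5,"ax":0,"ay":0,"az":0},{"gripper":15,"tx":-6.1,"ty":0,"tz":-4.7,"ax":0,"ay":0,"az":0},{"gripper":15,"tx":-6.7,"ty":0,"tz":-3.8,"ax":0,"ay":0,"az":0},{"gripper":15,"tx":-7.1,"ty":0,"tz":-2.8,"ax":0,"ay":0,"az":0},{"gripper":15,"tx":-7.5,"ty":0,"tz":-1.8,"ax":0,"ay":0,"az":0},{"gripper":15,"tx":-7.6,"ty":0,"tz":-0.8,"ax":0,"ay":0,"az":0},{"gripper":15,"tx":-7.7,"ty":0,"tz":0.3,"ax":0,"ay":0,"az":0},{"gripper":15,"tx":-7.6,"ty":0,"tz":1.4,"ax":0,"ay":0,"az":0},{"gripper":15,"tx":-7.3,"ty":0,"tz":2.4,"ax":0,"ay":0,"az":0},{"gripper":15,"tx":-6.9,"ty":0,"tz":3.4,"ax":0,"ay":0,"az":0},{"gripper":15,"tx":-6.3,"ty":0,"tz":4.3,"ax":0,"ay":0,"az":0}]}}

```text
clock: 19.55
tcp_pos: [0.541, -0.0737, 0.0878]
orientation: [-1.473, 0.652, -0.656]
contact_force: [3.1, -8.2, -6.5]
grip_width: 0.0204
```

Run:
```python
from h import *
arc(-181,-8,12)
```

```text
clock 19.55 tcp [ 0.541  -0.0737  0.0878] yaw 42.1 r 0.055 phi -177.5 F [ 3.1 -8.2 -6.5] grip 0.0204
0 -189 tx -5.7 tz 5.1
1 -197 tx -4.9 tz 5.9
2 -205 tx -4.1 tz 6.5
3 -213 tx -3.1 tz 7.0
4 -221 tx -2.1 tz 7.4
5 -229 tx -1.1 tz 7.6
6 -237 tx 0.0 tz 7.7
7 -245 tx 1.1 tz 7.6
8 -253 tx 2.1 tz 7.4
9 -261 tx 3.1 tz 7.0
10 -269 tx 4.1 tz 6.5
11 -277 tx 4.9 tz 5.9
```

Going well. Next 11 rows to about −269, then a hold.

Call:
{"op": "jog_arm", "data": {"motion": [{"gripper":15,"tx":-5.7,"ty":0,"tz":5.1,"ax":0,"ay":0,"az":0},{"gripper":15,"tx":-4.9,"ty":0,"tz":5.9,"ax":0,"ay":0,"az":0},{"gripper":15,"tx":-4.1,"ty":0,"tz":6.5,"ax":0,"ay":0,"az":0},{"gripper":15,"tx":-3.1,"ty":0,"tz":7.0,"ax":0,"ay":0,"az":0},{"gripper":15,"tx":-2.1,"ty":0,"tz":7.4,"ax":0,"ay":0,"az":0},{"gripper":15,"tx":-1.1,"ty":0,"tz":7.6,"ax":0,"ay":0,"az":0},{"gripper":15,"tx":0,"ty":0,"tz":7.7,"ax":0,"ay":0,"az":0},{"gripper":15,"tx":1.1,"ty":0,"tz":7.6,"ax":0,"ay":0,"az":0},{"gripper":15,"tx":2.1,"ty":0,"tz":7.4,"ax":0,"ay":0,"az":0},{"gripper":15,"tx":3.1,"ty":0,"tz":7.0,"ax":0,"ay":0,"az":0},{"gripper":15,"tx":4.1,"ty":0,"tz":6.5,"ax":0,"ay":0,"az":0},{"gripper":15,"tx":0,"ty":0,"tz":0,"ax":0,"ay":0,"az":0}]}}

```text
clock: 20.75
tcp_pos: [0.5873, -0.0118, 0.0872]
orientation: [-1.474, 0.655, -0.648]
contact_force: [-5.1, 1.6, 2.6]
grip_width: 0.0206
```

Run:
```python
from h import *
snap('top','t13.png');crop('t13.png','t13c.png',180,100,310,232,5)
arc(-269,-8,1)
```

```text
clock 20.8 tcp [ 0.5872 -0.0118  0.0873] yaw 42.2 r 0.0553 phi 93.7 F [-4.3  1.6  1.7] grip 0.0205
0 -277 tx 5.0 tz 5.9
```

View pics/t13c.png

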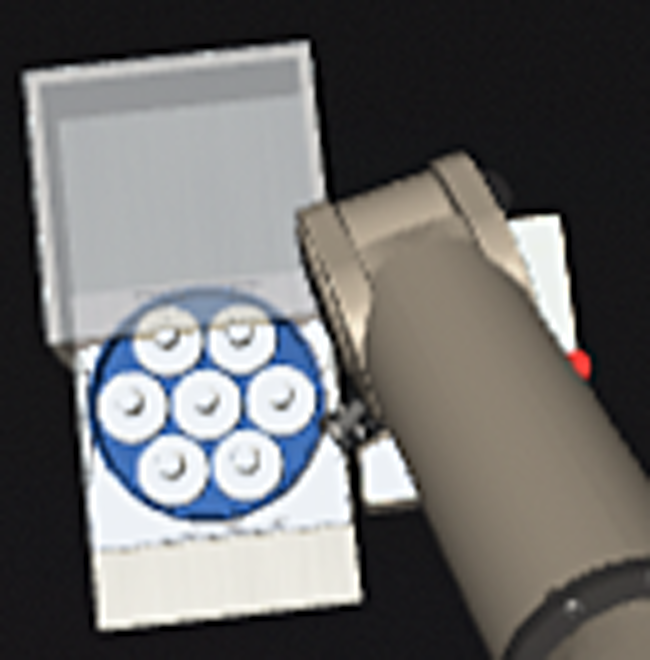

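Call:
{"op": "jog_arm", "data": {"motion": [{"gripper":36,"tx":0,"ty":0,"tz":0,"ax":0,"ay":0,"az":0},{"gripper":36,"tx":0,"ty":0,"tz":0,"ax":0,"ay":0,"az":0},{"gripper":36,"tx":0,"ty":0,"tz":0,"ax":0,"ay":0,"az":0},{"gripper":36,"tx":0,"ty":-15,"tz":0,"ax":0,"ay":0,"az":0},{"gripper":36,"tx":0,"ty":-35,"tz":0,"ax":0,"ay":0,"az":0},{"gripper":45,"tx":0,"ty":-5,"tz":0,"ax":0,"ay":0,"az":0},{"gripper":45,"tx":0,"ty":0,"tz":0,"ax":0,"ay":0,"az":0}]}}

```text
clock: 21.5
tcp_pos: [0.5907, -0.0115, 0.1451]
orientation: [-1.469, 0.648, -0.655]
contact_force: [0.5, -0.6, 0.3]
grip_width: 0.0448
```

Run:
```python
from h import *
go((.6039,-.1209,.14),(.6039,-.1209,.088))
```

```text
clock 21.5 tcp [ 0.5907 -0.0115  0.1451] yaw 42.2 axis-y [ 4.3e-03 -1.0e-04 -1.0e+00] F [ 0.5 -0.6  0.3] grip 0.0448
to (0.6039, -0.1209, 0.14) tx ty tz [ 89.8   5.1 -63.7]
to (0.6039, -0.1209, 0.088) tx ty tz [-0.2 52.  -0.2]
```

Call:
{"op": "jog_arm", "data": {"motion": [{"gripper":45,"tx":20,"ty":0,"tz":-14,"ax":0,"ay":0,"az":0},{"gripper":45,"tx":40,"ty":0,"tz":-28,"ax":0,"ay":0,"az":0},{"gripper":45,"tx":30,"ty":0,"tz":-22,"ax":0,"ay":0,"az":0},{"gripper":45,"tx":0,"ty":0,"tz":0,"ax":0,"ay":0,"az":0},{"gripper":45,"tx":0,"ty":0,"tz":0,"ax":0,"ay":0,"az":0},{"gripper":45,"tx":0,"ty":0,"tz":0,"ax":0,"ay":0,"az":0}]}}

```text
clock: 22.1
tcp_pos: [0.6021, -0.1198, 0.1422]
orientation: [-1.471, 0.651, -0.649]
contact_force: [0.1, 0.0, 0.3]
grip_width: 0.0444
```

Run:
```python
from h import *
snap('scene','s14.png');crop('s14.png','s14c.png',170,130,290,250,6)
go((.604,-.121,.088))
```

```text
clock 22.15 tcp [ 0.6022 -0.1194  0.1424] yaw 42.4 axis-y [-5.e-04  1.e-03 -1.e+00] F [ 0.3  0.2 -0.1] grip 0.0449
to (0.604, -0.121, 0.088) tx ty tz [ 2.5 54.4  0.2]
```

View pics/s14c.png

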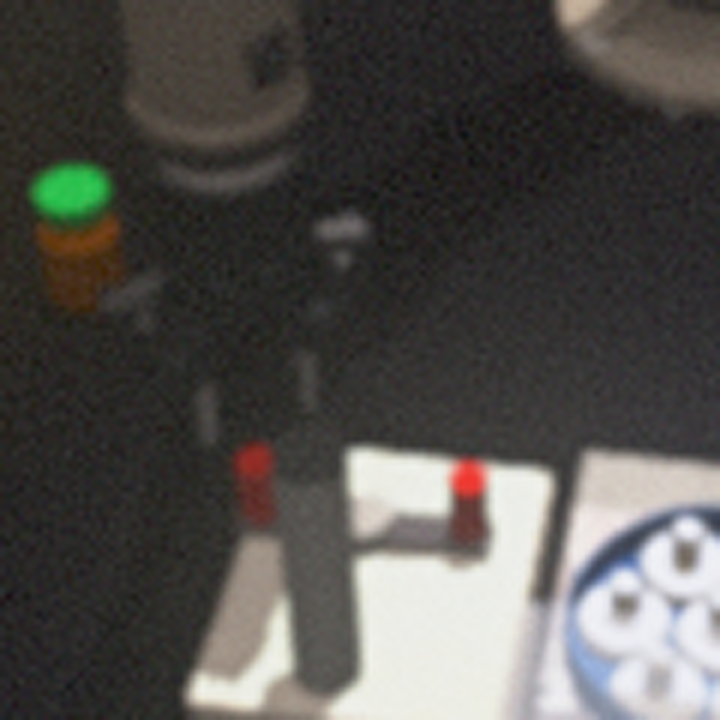

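Fingers straddle the second knob at crop (255,460). Descend and grip.

Call:
{"op": "jog_arm", "data": {"motion": [{"gripper":45,"tx":2,"ty":10,"tz":0,"ax":0,"ay":0,"az":0},{"gripper":45,"tx":0,"ty":12,"tz":0,"ax":0,"ay":0,"az":0},{"gripper":45,"tx":0,"ty":12,"tz":0,"ax":0,"ay":0,"az":0},{"gripper":45,"tx":0,"ty":12,"tz":0,"ax":0,"ay":0,"az":0},{"gripper":45,"tx":0,"ty":8,"tz":0,"ax":0,"ay":0,"az":0},{"gripper":45,"tx":0,"ty":0,"tz":0,"ax":0,"ay":0,"az":0},{"gripper":15,"tx":0,"ty":0,"tz":0,"ax":0,"ay":0,"az":0},{"gripper":15,"tx":0,"ty":0,"tz":0,"ax":0,"ay":0,"az":0},{"gripper":15,"tx":0,"ty":0,"tz":0,"ax":0,"ay":0,"az":0},{"gripper":15,"tx":0,"ty":0,"tz":0,"ax":0,"ay":0,"az":0}], "newtons": 50}}

```text
clock: 23.15
tcp_pos: [0.6034, -0.1221, 0.0889]
orientation: [-1.471, 0.652, -0.651]
contact_force: [-3.5, 1.8, 1.4]
grip_width: 0.0205
```

Run:
```python
from h import *
arc(-86,-8,23)
```

```text
clock 23.15 tcp [ 0.6034 -0.1221  0.0889] yaw 42.2 r 0.0562 phi -87.0 F [-3.5  1.8  1.4] grip 0.0205
0 -94 tx -4.6 tz -6.1
1 -102 tx -5.4 tz -5.4
2 -110 tx -6.1 tz -4.6
3 -118 tx -6.7 tz -3.7
4 -126 tx -7.2 tz -2.7
5 -134 tx -7.5 tz -1.7
6 -142 tx -7.6 tz -0.6
7 -150 tx -7.7 tz 0.4
8 -158 tx -7.5 tz 1.5
9 -166 tx -7.2 tz 2.5
10 -174 tx -6.8 tz 3.5
11 -182 tx -6.3 tz 4.4
12 -190 tx -5.6 tz 5.3
13 -198 tx -4.8 tz 6.0
14 -206 tx -3.9 tz 6.6
15 -214 tx -3.0 tz 7.1
16 -222 tx -2.0 tz 7.4
17 -230 tx -0.9 tz 7.6
18 -238 tx 0.2 tz 7.7
19 -246 tx 1.2 tz 7.6
20 -254 tx 2.3 tz 7.3
21 -262 tx 3.3 tz 6.9
22 -270 tx 4.2 tz 6.4
```

Call:
{"op": "jog_arm", "data": {"motion": [{"gripper":15,"tx":-4.6,"ty":0,"tz":-6.1,"ax":0,"ay":0,"az":0},{"gripper":15,"tx":-5.4,"ty":0,"tz":-5.4,"ax":0,"ay":0,"az":0},{"gripper":15,"tx":-6.1,"ty":0,"tz":-4.6,"ax":0,"ay":0,"az":0},{"gripper":15,"tx":-6.7,"ty":0,"tz":-3.7,"ax":0,"ay":0,"az":0},{"gripper":15,"tx":-7.2,"ty":0,"tz":-2.7,"ax":0,"ay":0,"az":0},{"gripper":15,"tx":-7.5,"ty":0,"tz":-1.7,"ax":0,"ay":0,"az":0},{"gripper":15,"tx":-7.6,"ty":0,"tz":-0.6,"ax":0,"ay":0,"az":0},{"gripper":15,"tx":-7.7,"ty":0,"tz":0.4,"ax":0,"ay":0,"az":0},{"gripper":15,"tx":-7.5,"ty":0,"tz":1.5,"ax":0,"ay":0,"az":0},{"gripper":15,"tx":-7.2,"ty":0,"tz":2.5,"ax":0,"ay":0,"az":0},{"gripper":15,"tx":-6.8,"ty":0,"tz":3.5,"ax":0,"ay":0,"az":0},{"gripper":15,"tx":-6.3,"ty":0,"tz":4.4,"ax":0,"ay":0,"az":0}]}}

```text
clock: 24.35
tcp_pos: [0.5404, -0.0762, 0.0894]
orientation: [-1.475, 0.652, -0.657]
contact_force: [-3.0, -8.6, 6.3]
grip_width: 0.0206
```

Call:
{"op": "jog_arm", "data": {"motion": [{"gripper":15,"tx":-5.6,"ty":0,"tz":5.3,"ax":0,"ay":0,"az":0},{"gripper":15,"tx":-4.8,"ty":0,"tz":6.0,"ax":0,"ay":0,"az":0},{"gripper":15,"tx":-3.9,"ty":0,"tz":6.6,"ax":0,"ay":0,"az":0},{"gripper":15,"tx":-3.0,"ty":0,"tz":7.1,"ax":0,"ay":0,"az":0},{"gripper":15,"tx":-2.0,"ty":0,"tz":7.4,"ax":0,"ay":0,"az":0},{"gripper":15,"tx":-0.9,"ty":0,"tz":7.6,"ax":0,"ay":0,"az":0},{"gripper":15,"tx":0.2,"ty":0,"tz":7.7,"ax":0,"ay":0,"az":0},{"gripper":15,"tx":1.2,"ty":0,"tz":7.6,"ax":0,"ay":0,"az":0},{"gripper":15,"tx":2.3,"ty":0,"tz":7.3,"ax":0,"ay":0,"az":0},{"gripper":15,"tx":3.3,"ty":0,"tz":6.9,"ax":0,"ay":0,"az":0},{"gripper":15,"tx":4.2,"ty":0,"tz":6.4,"ax":0,"ay":0,"az":0},{"gripper":15,"tx":0,"ty":0,"tz":0,"ax":0,"ay":0,"az":0}]}}

```text
clock: 25.55
tcp_pos: [0.5902, -0.0127, 0.0892]
orientation: [-1.471, 0.651, -0.65]
contact_force: [-5.4, 3.8, 6.6]
grip_width: 0.0206
```

Run:
```python
from h import *
snap('top','t15.png');crop('t15.png','t15c.png',180,100,310,232,5)
arc(-270,-8,1)
```

```text
clock 25.6 tcp [ 0.5901 -0.0127  0.0893] yaw 42.3 r 0.0541 phi 90.8 F [-5.9  3.4  5.8] grip 0.0207
0 -278 tx 5.1 tz 5.8
```

View pics/t15c.png

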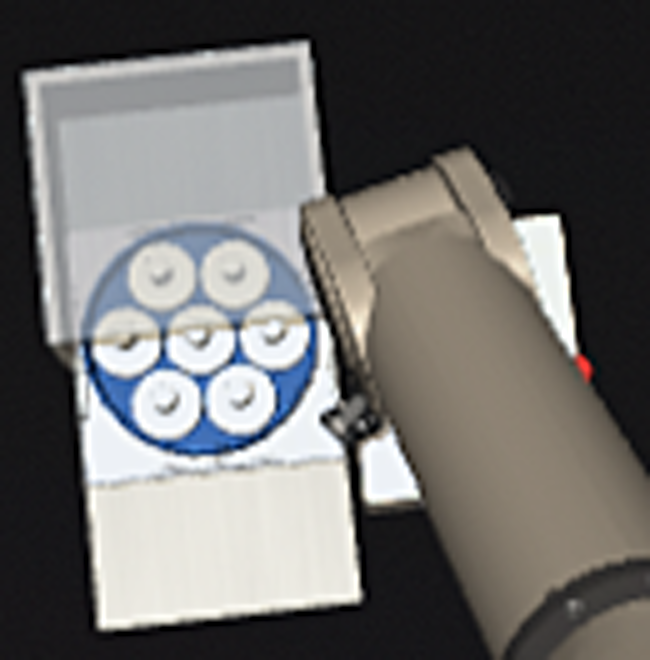

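Call:
{"op": "jog_arm", "data": {"motion": [{"gripper":36,"tx":0,"ty":0,"tz":0,"ax":0,"ay":0,"az":0},{"gripper":36,"tx":0,"ty":0,"tz":0,"ax":0,"ay":0,"az":0},{"gripper":36,"tx":0,"ty":0,"tz":0,"ax":0,"ay":0,"az":0},{"gripper":36,"tx":0,"ty":-15,"tz":0,"ax":0,"ay":0,"az":0},{"gripper":36,"tx":0,"ty":-35,"tz":0,"ax":0,"ay":0,"az":0},{"gripper":45,"tx":0,"ty":-5,"tz":0,"ax":0,"ay":0,"az":0},{"gripper":45,"tx":0,"ty":0,"tz":0,"ax":0,"ay":0,"az":0}]}}

```text
clock: 26.3
tcp_pos: [0.5919, -0.0139, 0.1459]
orientation: [-1.469, 0.649, -0.655]
contact_force: [0.9, -1.0, -1.1]
grip_width: 0.0451
```

```bash
sed -i 's/C=np.array(\[.5956,-.0665\])/C=np.array([.5956,-.0672])/' h.py
python3 - <<'E'
from h import *
go((.6011,-.1217,.144))
E
```

```text
clock 26.3 tcp [ 0.5919 -0.0139  0.1459] yaw 42.2 axis-y [ 4.1e-03 -2.0e-04 -1.0e+00] F [ 0.9 -1.  -1.1] grip 0.0451
to (0.6011, -0.1217, 0.144) tx ty tz [ 86.1   2.  -65.6]
```

Call:
{"op": "jog_arm", "data": {"motion": [{"gripper":45,"tx":20,"ty":0,"tz":-15,"ax":0,"ay":0,"az":0},{"gripper":45,"tx":40,"ty":0,"tz":-30,"ax":0,"ay":0,"az":0},{"gripper":45,"tx":27,"ty":0,"tz":-21,"ax":0,"ay":0,"az":0},{"gripper":45,"tx":0,"ty":0,"tz":0,"ax":0,"ay":0,"az":0},{"gripper":45,"tx":0,"ty":0,"tz":0,"ax":0,"ay":0,"az":0},{"gripper":45,"tx":0,"ty":0,"tz":0,"ax":0,"ay":0,"az":0},{"gripper":45,"tx":0,"ty":0,"tz":0,"ax":0,"ay":0,"az":0}]}}

```text
clock: 27.0
tcp_pos: [0.6, -0.1207, 0.1435]
orientation: [-1.471, 0.65, -0.649]
contact_force: [-0.2, -0.0, 0.2]
grip_width: 0.045
```

Run:
```python
from h import *
snap('scene','s16.png');crop('s16.png','s16c.png',170,130,290,250,6)
go((.6011,-.1217,.088))
```

```text
clock 27.05 tcp [ 0.6    -0.1208  0.1435] yaw 42.4 axis-y [-2.e-04  6.e-04 -1.e+00] F [-0.5 -0.2  0.3] grip 0.0449
to (0.6011, -0.1217, 0.088) tx ty tz [ 1.4 55.5  0.2]
```

View pics/s16c.png

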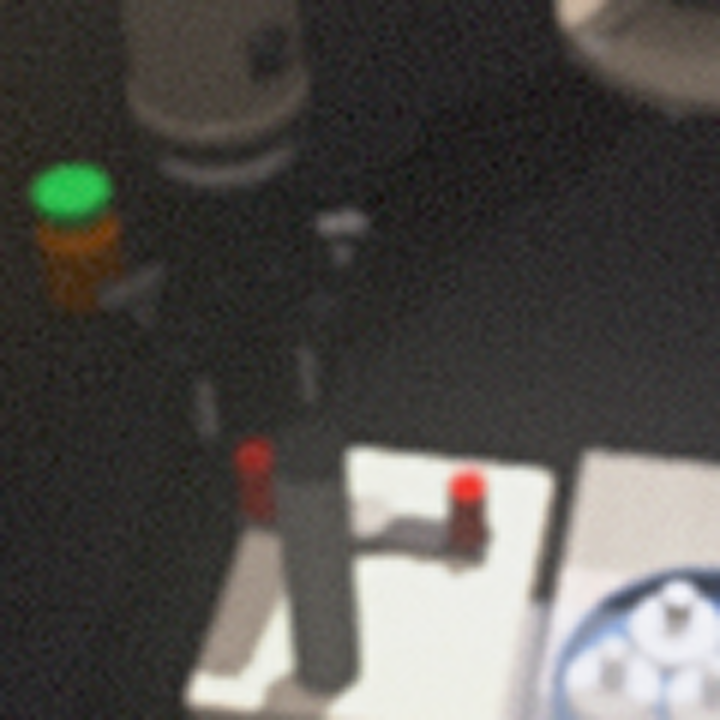

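Fingers again straddle the knob at crop (253,455).

Call:
{"op": "jog_arm", "data": {"motion": [{"gripper":45,"tx":1,"ty":10,"tz":0,"ax":0,"ay":0,"az":0},{"gripper":45,"tx":0,"ty":12,"tz":0,"ax":0,"ay":0,"az":0},{"gripper":45,"tx":0,"ty":12,"tz":0,"ax":0,"ay":0,"az":0},{"gripper":45,"tx":0,"ty":12,"tz":0,"ax":0,"ay":0,"az":0},{"gripper":45,"tx":0,"ty":9,"tz":0,"ax":0,"ay":0,"az":0},{"gripper":45,"tx":0,"ty":0,"tz":0,"ax":0,"ay":0,"az":0},{"gripper":15,"tx":0,"ty":0,"tz":0,"ax":0,"ay":0,"az":0},{"gripper":15,"tx":0,"ty":0,"tz":0,"ax":0,"ay":0,"az":0},{"gripper":15,"tx":0,"ty":0,"tz":0,"ax":0,"ay":0,"az":0},{"gripper":15,"tx":0,"ty":0,"tz":0,"ax":0,"ay":0,"az":0}], "newtons": 50}}

```text
clock: 28.05
tcp_pos: [0.6002, -0.1224, 0.0889]
orientation: [-1.471, 0.652, -0.65]
contact_force: [-3.7, 4.4, 1.6]
grip_width: 0.0204
```

Run:
```python
from h import *
arc(-89,-8,23)
```

```text
clock 28.05 tcp [ 0.6002 -0.1224  0.0889] yaw 42.3 r 0.0554 phi -90.2 F [-3.7  4.4  1.6] grip 0.0204
0 -97 tx -5.0 tz -5.9
1 -105 tx -5.7 tz -5.1
2 -113 tx -6.4 tz -4.3
3 -121 tx -6.9 tz -3.3
4 -129 tx -7.3 tz -2.3
5 -137 tx -7.6 tz -1.3
6 -145 tx -7.7 tz -0.2
7 -153 tx -7.6 tz 0.8
8 -161 tx -7.4 tz 1.9
9 -169 tx -7.1 tz 2.9
10 -177 tx -6.6 tz 3.9
11 -185 tx -6.0 tz 4.8
12 -193 tx -5.3 tz 5.5
13 -201 tx -4.5 tz 6.2
14 -209 tx -3.6 tz 6.8
15 -217 tx -2.6 tz 7.2
16 -225 tx -1.6 tz 7.5
17 -233 tx -0.5 tz 7.7
18 -241 tx 0.6 tz 7.7
19 -249 tx 1.6 tz 7.5
20 -257 tx 2.7 tz 7.2
21 -265 tx 3.6 tz 6.8
22 -273 tx 4.5 tz 6.2
```

Call:
{"op": "jog_arm", "data": {"motion": [{"gripper":15,"tx":-5.0,"ty":0,"tz":-5.9,"ax":0,"ay":0,"az":0},{"gripper":15,"tx":-5.7,"ty":0,"tz":-5.1,"ax":0,"ay":0,"az":0},{"gripper":15,"tx":-6.4,"ty":0,"tz":-4.3,"ax":0,"ay":0,"az":0},{"gripper":15,"tx":-6.9,"ty":0,"tz":-3.3,"ax":0,"ay":0,"az":0},{"gripper":15,"tx":-7.3,"ty":0,"tz":-2.3,"ax":0,"ay":0,"az":0},{"gripper":15,"tx":-7.6,"ty":0,"tz":-1.3,"ax":0,"ay":0,"az":0},{"gripper":15,"tx":-7.7,"ty":0,"tz":-0.2,"ax":0,"ay":0,"az":0},{"gripper":15,"tx":-7.6,"ty":0,"tz":0.8,"ax":0,"ay":0,"az":0},{"gripper":15,"tx":-7.4,"ty":0,"tz":1.9,"ax":0,"ay":0,"az":0},{"gripper":15,"tx":-7.1,"ty":0,"tz":2.9,"ax":0,"ay":0,"az":0},{"gripper":15,"tx":-6.6,"ty":0,"tz":3.9,"ax":0,"ay":0,"az":0},{"gripper":15,"tx":-6.0,"ty":0,"tz":4.8,"ax":0,"ay":0,"az":0}]}}

```text
clock: 29.25
tcp_pos: [0.5403, -0.0732, 0.0894]
orientation: [-1.474, 0.652, -0.657]
contact_force: [-3.5, -8.9, 6.3]
grip_width: 0.0205
```

Call:
{"op": "jog_arm", "data": {"motion": [{"gripper":15,"tx":-5.3,"ty":0,"tz":5.5,"ax":0,"ay":0,"az":0},{"gripper":15,"tx":-4.5,"ty":0,"tz":6.2,"ax":0,"ay":0,"az":0},{"gripper":15,"tx":-3.6,"ty":0,"tz":6.8,"ax":0,"ay":0,"az":0},{"gripper":15,"tx":-2.6,"ty":0,"tz":7.2,"ax":0,"ay":0,"az":0},{"gripper":15,"tx":-1.6,"ty":0,"tz":7.5,"ax":0,"ay":0,"az":0},{"gripper":15,"tx":-0.5,"ty":0,"tz":7.7,"ax":0,"ay":0,"az":0},{"gripper":15,"tx":0.6,"ty":0,"tz":7.7,"ax":0,"ay":0,"az":0},{"gripper":15,"tx":1.6,"ty":0,"tz":7.5,"ax":0,"ay":0,"az":0},{"gripper":15,"tx":2.7,"ty":0,"tz":7.2,"ax":0,"ay":0,"az":0},{"gripper":15,"tx":3.6,"ty":0,"tz":6.8,"ax":0,"ay":0,"az":0},{"gripper":15,"tx":4.5,"ty":0,"tz":6.2,"ax":0,"ay":0,"az":0},{"gripper":15,"tx":0,"ty":0,"tz":0,"ax":0,"ay":0,"az":0}]}}

```text
clock: 30.45
tcp_pos: [0.5929, -0.0124, 0.0893]
orientation: [-1.471, 0.651, -0.65]
contact_force: [-4.9, 3.0, 7.0]
grip_width: 0.0203
```

Run:
```python
from h import *
snap('top','t17.png');crop('t17.png','t17c.png',180,100,310,232,5)
arc(-273,-8,1)
```

```text
clock 30.5 tcp [ 0.5929 -0.0124  0.0893] yaw 42.3 r 0.0549 phi 87.8 F [-6.2  4.7  6.1] grip 0.0202
0 -281 tx 5.4 tz 5.5
```

View pics/t17c.png

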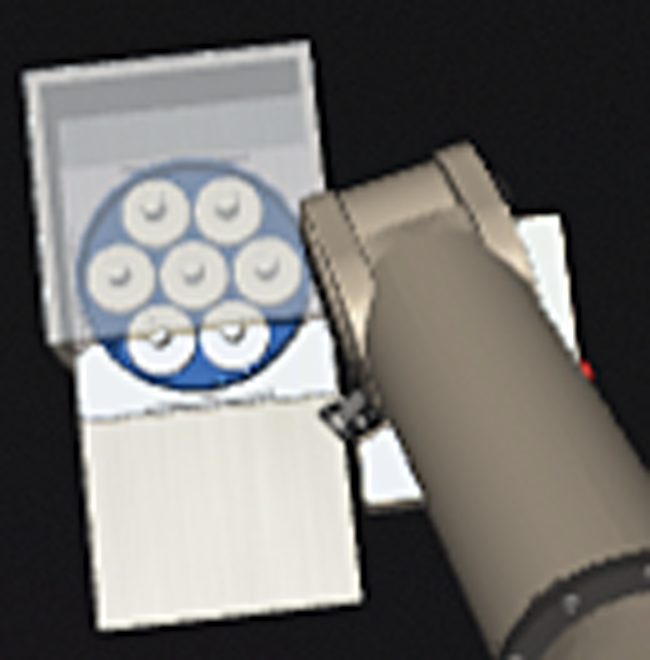

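Call:
{"op": "jog_arm", "data": {"motion": [{"gripper":36,"tx":0,"ty":0,"tz":0,"ax":0,"ay":0,"az":0},{"gripper":36,"tx":0,"ty":0,"tz":0,"ax":0,"ay":0,"az":0},{"gripper":36,"tx":0,"ty":0,"tz":0,"ax":0,"ay":0,"az":0},{"gripper":36,"tx":0,"ty":-15,"tz":0,"ax":0,"ay":0,"az":0},{"gripper":36,"tx":0,"ty":-35,"tz":0,"ax":0,"ay":0,"az":0},{"gripper":45,"tx":0,"ty":-5,"tz":0,"ax":0,"ay":0,"az":0},{"gripper":45,"tx":0,"ty":0,"tz":0,"ax":0,"ay":0,"az":0}]}}

```text
clock: 31.2
tcp_pos: [0.5946, -0.0136, 0.146]
orientation: [-1.469, 0.649, -0.655]
contact_force: [-0.1, 0.2, 0.9]
grip_width: 0.0449
```

Run:
```python
from h import *
go((.5983,-.122,.144))
```

```text
clock 31.2 tcp [ 0.5946 -0.0136  0.146 ] yaw 42.2 axis-y [ 4.2e-03 -2.0e-04 -1.0e+00] F [-0.1  0.2  0.9] grip 0.0449
to (0.5983, -0.122, 0.144) tx ty tz [ 82.8   2.  -70.1]
```

Call:
{"op": "jog_arm", "data": {"motion": [{"gripper":45,"tx":20,"ty":0,"tz":-17,"ax":0,"ay":0,"az":0},{"gripper":45,"tx":38,"ty":0,"tz":-32,"ax":0,"ay":0,"az":0},{"gripper":45,"tx":26,"ty":0,"tz":-22,"ax":0,"ay":0,"az":0},{"gripper":45,"tx":0,"ty":0,"tz":0,"ax":0,"ay":0,"az":0},{"gripper":45,"tx":0,"ty":0,"tz":0,"ax":0,"ay":0,"az":0},{"gripper":45,"tx":0,"ty":0,"tz":0,"ax":0,"ay":0,"az":0},{"gripper":45,"tx":0,"ty":0,"tz":0,"ax":0,"ay":0,"az":0}]}}

```text
clock: 31.9
tcp_pos: [0.5971, -0.1214, 0.1435]
orientation: [-1.471, 0.65, -0.649]
contact_force: [0.2, 0.1, -0.3]
grip_width: 0.0447
```

Run:
```python
from h import *
snap('scene','s18.png');crop('s18.png','s18c.png',170,130,290,250,6)
go((.5983,-.122,.088))
```

```text
clock 31.95 tcp [ 0.5971 -0.1217  0.1436] yaw 42.4 axis-y [-1.e-04  6.e-04 -1.e+00] F [0.  0.5 0.3] grip 0.0451
to (0.5983, -0.122, 0.088) tx ty tz [ 1.1 55.6  0.7]
```

View pics/s18c.png

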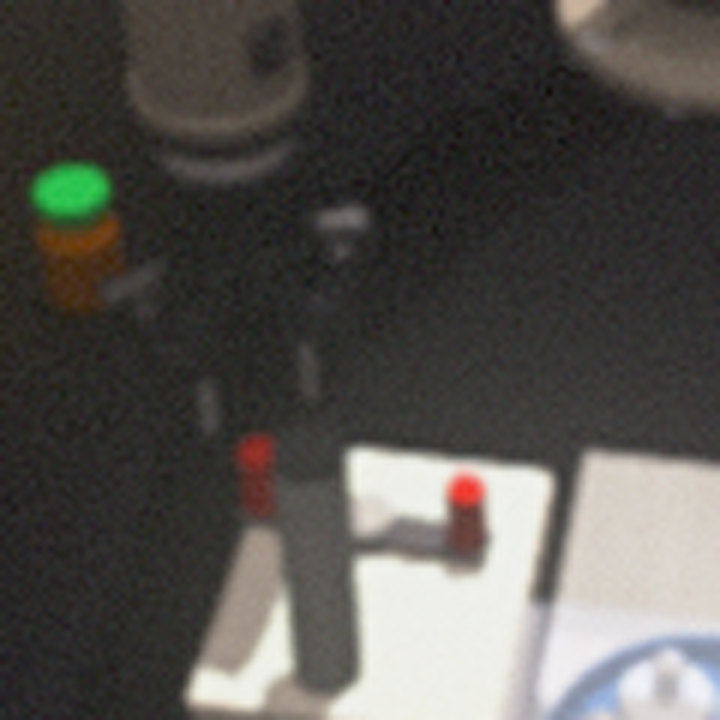

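Straddling the knob at crop (255,452). Grip.

Call:
{"op": "jog_arm", "data": {"motion": [{"gripper":45,"tx":1,"ty":10,"tz":0.5,"ax":0,"ay":0,"az":0},{"gripper":45,"tx":0,"ty":12,"tz":0,"ax":0,"ay":0,"az":0},{"gripper":45,"tx":0,"ty":12,"tz":0,"ax":0,"ay":0,"az":0},{"gripper":45,"tx":0,"ty":12,"tz":0,"ax":0,"ay":0,"az":0},{"gripper":45,"tx":0,"ty":9,"tz":0,"ax":0,"ay":0,"az":0},{"gripper":45,"tx":0,"ty":0,"tz":0,"ax":0,"ay":0,"az":0},{"gripper":15,"tx":0,"ty":0,"tz":0,"ax":0,"ay":0,"az":0},{"gripper":15,"tx":0,"ty":0,"tz":0,"ax":0,"ay":0,"az":0},{"gripper":15,"tx":0,"ty":0,"tz":0,"ax":0,"ay":0,"az":0},{"gripper":15,"tx":0,"ty":0,"tz":0,"ax":0,"ay":0,"az":0}], "newtons": 50}}

```text
clock: 32.95
tcp_pos: [0.5975, -0.1228, 0.0889]
orientation: [-1.471, 0.652, -0.65]
contact_force: [-3.6, 3.9, 2.1]
grip_width: 0.0201
```

Run:
```python
from h import *
arc(-92,-8,19)
```

```text
clock 32.95 tcp [ 0.5975 -0.1228  0.0889] yaw 42.3 r 0.0557 phi -93.0 F [-3.6  3.9  2.1] grip 0.0201
0 -100 tx -5.3 tz -5.6
1 -108 tx -6.0 tz -4.8
2 -116 tx -6.6 tz -3.9
3 -124 tx -7.1 tz -3.0
4 -132 tx -7.4 tz -2.0
5 -140 tx -7.6 tz -0.9
6 -148 tx -7.7 tz 0.2
7 -156 tx -7.6 tz 1.2
8 -164 tx -7.3 tz 2.3
9 -172 tx -6.9 tz 3.3
10 -180 tx -6.4 tz 4.2
11 -188 tx -5.8 tz 5.1
12 -196 tx -5.0 tz 5.8
13 -204 tx -4.2 tz 6.5
14 -212 tx -3.2 tz 7.0
15 -220 tx -2.2 tz 7.3
16 -228 tx -1.2 tz 7.6
17 -236 tx -0.1 tz 7.7
18 -244 tx 1.0 tz 7.6
```

Call:
{"op": "jog_arm", "data": {"motion": [{"gripper":15,"tx":-5.3,"ty":0,"tz":-5.6,"ax":0,"ay":0,"az":0},{"gripper":15,"tx":-6.0,"ty":0,"tz":-4.8,"ax":0,"ay":0,"az":0},{"gripper":15,"tx":-6.6,"ty":0,"tz":-3.9,"ax":0,"ay":0,"az":0},{"gripper":15,"tx":-7.1,"ty":0,"tz":-3.0,"ax":0,"ay":0,"az":0},{"gripper":15,"tx":-7.4,"ty":0,"tz":-2.0,"ax":0,"ay":0,"az":0},{"gripper":15,"tx":-7.6,"ty":0,"tz":-0.9,"ax":0,"ay":0,"az":0},{"gripper":15,"tx":-7.7,"ty":0,"tz":0.2,"ax":0,"ay":0,"az":0},{"gripper":15,"tx":-7.6,"ty":0,"tz":1.2,"ax":0,"ay":0,"az":0},{"gripper":15,"tx":-7.3,"ty":0,"tz":2.3,"ax":0,"ay":0,"az":0},{"gripper":15,"tx":-6.9,"ty":0,"tz":3.3,"ax":0,"ay":0,"az":0},{"gripper":15,"tx":-6.4,"ty":0,"tz":4.2,"ax":0,"ay":0,"az":0},{"gripper":15,"tx":-5.8,"ty":0,"tz":5.1,"ax":0,"ay":0,"az":0}]}}

```text
clock: 34.15
tcp_pos: [0.5397, -0.0707, 0.0893]
orientation: [-1.475, 0.654, -0.657]
contact_force: [-5.2, -8.6, 7.3]
grip_width: 0.0205
```

Call:
{"op": "jog_arm", "data": {"motion": [{"gripper":15,"tx":-5.0,"ty":0,"tz":5.8,"ax":0,"ay":0,"az":0},{"gripper":15,"tx":-4.2,"ty":0,"tz":6.5,"ax":0,"ay":0,"az":0},{"gripper":15,"tx":-3.2,"ty":0,"tz":7.0,"ax":0,"ay":0,"az":0},{"gripper":15,"tx":0,"ty":0,"tz":0,"ax":0,"ay":0,"az":0},{"gripper":15,"tx":0,"ty":0,"tz":0,"ax":0,"ay":0,"az":0}]}}

```text
clock: 34.65
tcp_pos: [0.5444, -0.0454, 0.0892]
orientation: [-1.474, 0.654, -0.651]
contact_force: [-9.2, -1.0, 11.5]
grip_width: 0.0204
```

Run:
```python
from h import *
arc(-212,-4,9)
snap('top','t19.png');crop('t19.png','t19c.png',180,100,310,232,5)
```

```text
clock 34.65 tcp [ 0.5444 -0.0454  0.0892] yaw 42.2 r 0.0557 phi 151.9 F [-9.2 -1.  11.5] grip 0.0204
0 -216 tx -1.2 tz 3.6
1 -220 tx -1.0 tz 3.7
2 -224 tx -0.7 tz 3.8
3 -228 tx -0.5 tz 3.8
4 -232 tx -0.2 tz 3.8
5 -236 tx 0.1 tz 3.8
6 -240 tx 0.3 tz 3.8
7 -244 tx 0.6 tz 3.8
8 -248 tx 0.9 tz 3.7
```

View pics/t19c.png

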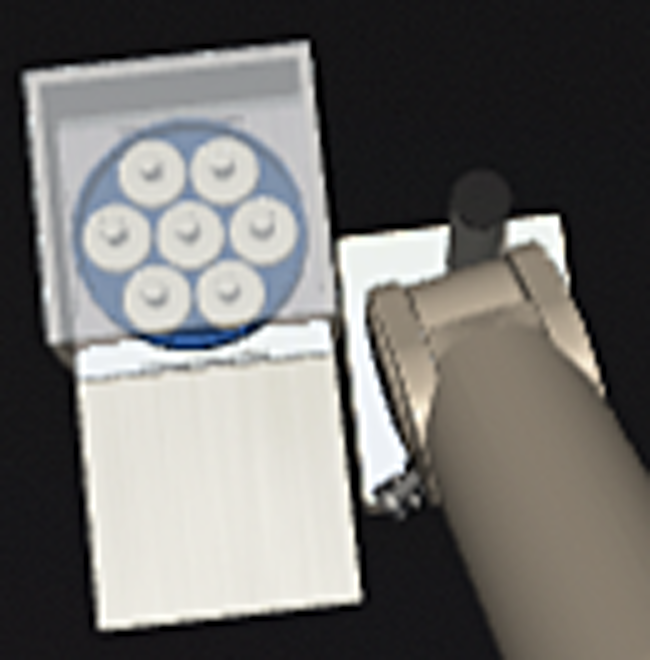

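Call:
{"op": "jog_arm", "data": {"motion": [{"gripper":15,"tx":-1.2,"ty":0,"tz":3.6,"ax":0,"ay":0,"az":0},{"gripper":15,"tx":-1.0,"ty":0,"tz":3.7,"ax":0,"ay":0,"az":0},{"gripper":15,"tx":-0.7,"ty":0,"tz":3.8,"ax":0,"ay":0,"az":0},{"gripper":15,"tx":-0.5,"ty":0,"tz":3.8,"ax":0,"ay":0,"az":0},{"gripper":15,"tx":0,"ty":0,"tz":0,"ax":0,"ay":0,"az":0}]}}

```text
clock: 35.2
tcp_pos: [0.5528, -0.032, 0.0892]
orientation: [-1.474, 0.654, -0.65]
contact_force: [-10.1, -0.3, 11.6]
grip_width: 0.0209
```

Run:
```python
from h import *
arc(-228,-3,6)
```

```text
clock 35.2 tcp [ 0.5528 -0.032   0.0892] yaw 42.2 r 0.0554 phi 135.5 F [-10.1  -0.3  11.6] grip 0.0209
0 -231 tx -0.2 tz 2.9
1 -234 tx -0.0 tz 2.9
2 -237 tx 0.1 tz 2.9
3 -240 tx 0.3 tz 2.9
4 -243 tx 0.4 tz 2.8
5 -246 tx 0.6 tz 2.8
```

Still moving freely (φ −224.5). Small steps to the stop now.

Call:
{"op": "jog_arm", "data": {"motion": [{"gripper":15,"tx":-0.2,"ty":0,"tz":2.9,"ax":0,"ay":0,"az":0},{"gripper":15,"tx":0,"ty":0,"tz":2.9,"ax":0,"ay":0,"az":0},{"gripper":15,"tx":0,"ty":0,"tz":0,"ax":0,"ay":0,"az":0}]}}

```text
clock: 35.5
tcp_pos: [0.557, -0.0276, 0.0892]
orientation: [-1.474, 0.654, -0.649]
contact_force: [-11.4, 0.9, 12.2]
grip_width: 0.0202
```

Call:
{"op": "jog_arm", "data": {"motion": [{"gripper":15,"tx":0.1,"ty":0,"tz":2.9,"ax":0,"ay":0,"az":0},{"gripper":15,"tx":0,"ty":0,"tz":0,"ax":0,"ay":0,"az":0},{"gripper":15,"tx":0,"ty":0,"tz":0,"ax":0,"ay":0,"az":0}]}}

```text
clock: 35.8
tcp_pos: [0.559, -0.0258, 0.0891]
orientation: [-1.474, 0.654, -0.649]
contact_force: [-11.5, 2.0, 10.4]
grip_width: 0.0201
```

Run:
```python
from h import *
arc(-237,-2,3)
```

```text
clock 35.8 tcp [ 0.559  -0.0258  0.0891] yaw 42.2 r 0.0553 phi 126.5 F [-11.5   2.   10.4] grip 0.0201
0 -239 tx 0.2 tz 1.9
1 -241 tx 0.2 tz 1.9
2 -243 tx 0.3 tz 1.9
```

Call:
{"op": "jog_arm", "data": {"motion": [{"gripper":15,"tx":0.2,"ty":0,"tz":1.9,"ax":0,"ay":0,"az":0},{"gripper":15,"tx":0,"ty":0,"tz":0,"ax":0,"ay":0,"az":0},{"gripper":15,"tx":0,"ty":0,"tz":0,"ax":0,"ay":0,"az":0}]}}

```text
clock: 36.1
tcp_pos: [0.5593, -0.0255, 0.089]
orientation: [-1.476, 0.656, -0.648]
contact_force: [-15.2, 0.1, 14.1]
grip_width: 0.0205
```

Call:
{"op": "jog_arm", "data": {"motion": [{"gripper":15,"tx":0.2,"ty":0,"tz":1.9,"ax":0,"ay":0,"az":0},{"gripper":15,"tx":0,"ty":0,"tz":0,"ax":0,"ay":0,"az":0},{"gripper":15,"tx":0,"ty":0,"tz":0,"ax":0,"ay":0,"az":0}]}}

```text
clock: 36.4
tcp_pos: [0.5597, -0.0252, 0.0888]
orientation: [-1.478, 0.658, -0.648]
contact_force: [-16.3, -1.8, 17.2]
grip_width: 0.0203
```

Call:
{"op": "jog_arm", "data": {"motion": [{"gripper":15,"tx":0.2,"ty":0,"tz":1.9,"ax":0,"ay":0,"az":0},{"gripper":15,"tx":0,"ty":0,"tz":0,"ax":0,"ay":0,"az":0},{"gripper":15,"tx":0,"ty":0,"tz":0,"ax":0,"ay":0,"az":0}]}}

```text
clock: 36.7
tcp_pos: [0.56, -0.0249, 0.0886]
orientation: [-1.48, 0.66, -0.647]
contact_force: [-21.6, -3.6, 19.6]
grip_width: 0.0204
```

Force rises while the knob stands still: the stop. Ease back, let go, lift away.

Call:
{"op": "jog_arm", "data": {"motion": [{"gripper":15,"tx":-0.2,"ty":0,"tz":-3,"ax":0,"ay":0,"az":0},{"gripper":15,"tx":0,"ty":0,"tz":0,"ax":0,"ay":0,"az":0},{"gripper":36,"tx":0,"ty":0,"tz":0,"ax":0,"ay":0,"az":0},{"gripper":36,"tx":0,"ty":0,"tz":0,"ax":0,"ay":0,"az":0},{"gripper":36,"tx":0,"ty":0,"tz":0,"ax":0,"ay":0,"az":0},{"gripper":36,"tx":0,"ty":-15,"tz":0,"ax":0,"ay":0,"az":0},{"gripper":36,"tx":0,"ty":-35,"tz":0,"ax":0,"ay":0,"az":0},{"gripper":36,"tx":0,"ty":-40,"tz":0,"ax":0,"ay":0,"az":0},{"gripper":36,"tx":30,"ty":-40,"tz":-30,"ax":0,"ay":0,"az":0},{"gripper":36,"tx":40,"ty":0,"tz":-20,"ax":0,"ay":0,"az":0},{"gripper":36,"tx":40,"ty":0,"tz":0,"ax":0,"ay":0,"az":0},{"gripper":36,"tx":0,"ty":0,"tz":0,"ax":0,"ay":0,"az":0}]}}

```text
clock: 37.9
tcp_pos: [0.6032, -0.1393, 0.2144]
orientation: [-1.47, 0.654, -0.661]
contact_force: [-0.2, -0.2, 0.3]
grip_width: 0.036
```

Run:
```python
from h import *
snap('top','t20.png');crop('t20.png','t20c.png',90,90,310,232,3.6)
snap('scene','s20.png');crop('s20.png','s20c.png',190,170,350,310,5)
go((.56,-.1,.2))
```

```text
clock 38.0 tcp [ 0.6012 -0.1334  0.2136] yaw 42.1 axis-y [ 7.e-04  4.e-04 -1.e+00] F [-0.1  0.9 -0.4] grip 0.0359
to (0.56, -0.1, 0.2) tx ty tz [-52.4  13.5  -8.2]
```

View pics/t20c.png

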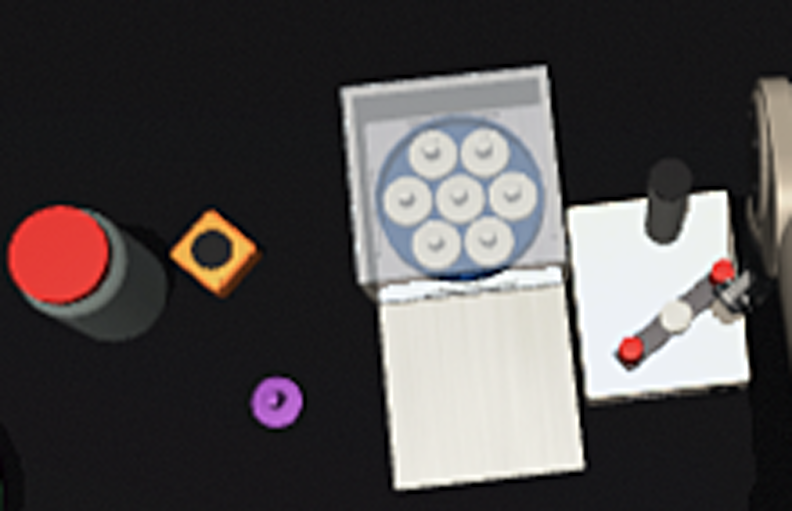

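View pics/s20c.png

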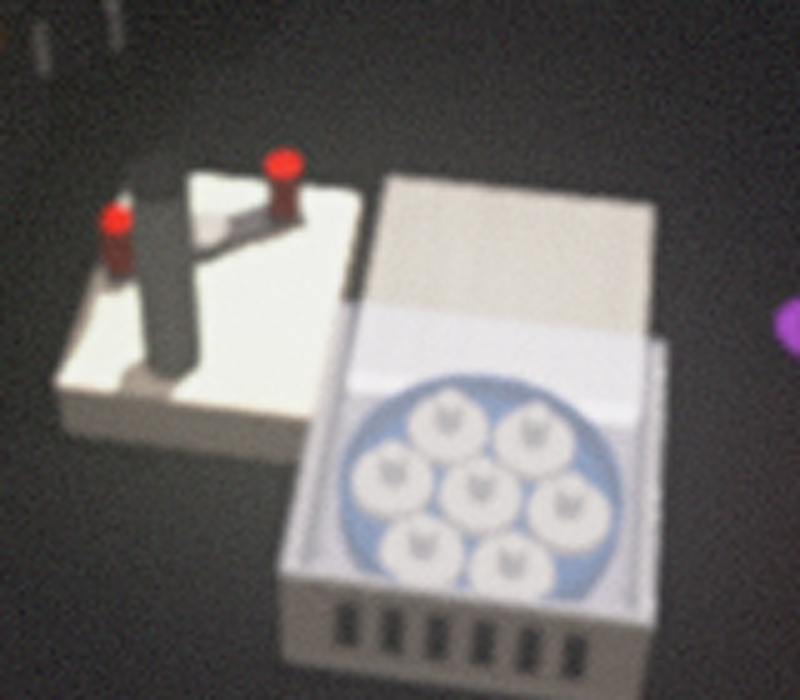

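Run:
```python
from fit import *
im=cv2.imread('pics/t20.png').astype('f4');G=im[:,:,2]-im[:,:,1];R_=im[:,:,2]
print(fit(G,'top',(180+516/6,100+519/6),.102,.011))
# tray front edge (same feature in t0): tin mid disc
m=fit(R_,'top',(90+460/3.6,90+197/3.6),.032,.024)[0];print(m,np.linalg.norm(m-[.5399,.1180]))
# bystanders: difference before/after
a=cv2.imread('pics/t0.png').astype(int);d=np.abs(a-im).max(2)
for n,(x0,y0,x1,y1) in dict(left=(90,140,190,265),right=(335,140,435,265)).items():
    ys,xs=np.where(d[y0:y1,x0:x1]>60);print(n,len(xs),(xs.min()+x0,xs.max()+x0,ys.min()+y0,ys.max()+y0) if len(xs) else '')
```

```text
(array([ 0.55976273, -0.02556169]), np.float64(271.8968811035156))
[0.71865067 0.13821369] 0.1798899504784572
left 165 (np.int64(132), np.int64(146), np.int64(187), np.int64(200))
right 2939 (np.int64(335), np.int64(377), np.int64(140), np.int64(264))
```

Run:
```python
from h import *
crop('s20.png','s20d.png',60,120,260,260,3.9)
```

```text
(no output)
```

View pics/s20d.png

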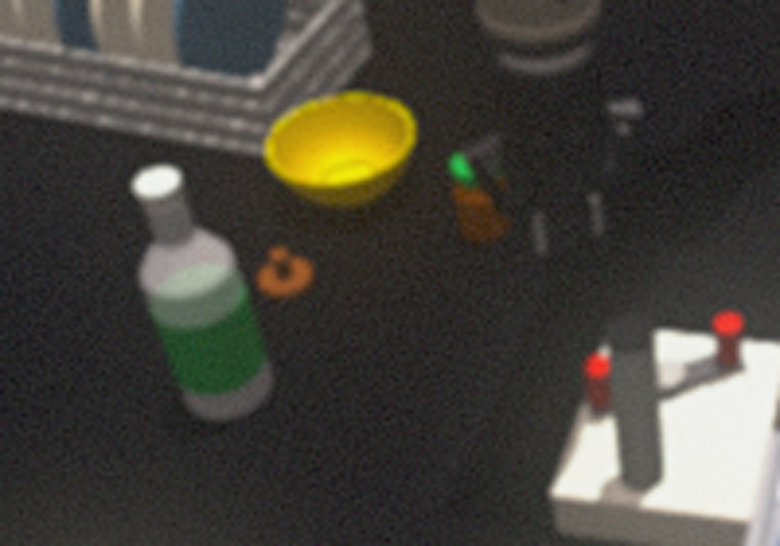

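Everything stands undisturbed and the arm is clear in the air, so I'm handing in.

```bash
python3 -c "
from bench import ticket
print(ticket.hand_in())"
```

```text
the job is handed in; nothing more can be done
None
```

The job is done and handed in at about 38 s of the 72 s allowed. All seven weights lie flat in the tin, and the tray is wound fully home under the hood.

- **Weights:** I set each of the two loose white weights down into its gap at light contact, about 3 to 10 N, and left the purple and brown look-alikes alone. Pictures from both cameras showed all seven flat, one in the middle and six round it.
- **Crank:** I turned it clockwise two full turns in four holds, letting go and taking the other knob each time. I kept turning until it met the stop. There the force rose to about 29 N at the wrist with hardly any further movement.
- **Last checks:**
  - The middle weight had moved 179.9 mm of the 180 mm travel, and the knobs were back at their starting angle.
  - A before/after comparison on the left side showed only the removed weight had changed.
  - On the right side the arm hid part of the top view, so I checked it by eye in the scene camera only. The soap, bowl, brown look-alike and the partly hidden spice jar looked unmoved.
  - The gripper was open and in the air, touching nothing.

No check failed. During setup the two cameras differed by about 1 to 4 mm along x. I used the top camera for the tin and the knobs and averaged the two for the loose weights.

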